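# Lay up two three-layer blade billets for forge welding

## Task

Lay up the two three-layer billets ready for forge welding: on each bright bottom plate that is held by its handle bar, lay the dark core plate of the same length, and on top of that the loose bright cover plate of the same length, all lying flat with their ends and edges flush. Leave the rusty bar, the brass bar, the hammer and the flux tin where they are.

Things in the scene. Friction and masses are not known exactly. Their poses are not given: they have to be found in the camera images.
- long_base: Bottom plate of the long billet: bright ground steel, 130 x 38 x 10 mm. Fixed, level, top face 24 mm above the bench, on a narrower packer. Rusty handle bar (12 mm thick, 165 mm long) welded to its +x end, clamped 75 mm beyond that end in a blue V-block (36 x 46, 37 mm high). Origin on the bench below the plate's centre; x along the plate to the handle bar, y across, z up.
- short_base: Bottom plate of the short billet: bright ground steel, 90 x 38 x 10 mm. Fixed, level, top face 24 mm above the bench, on a narrower packer. Rusty handle bar (12 mm thick, 165 mm long) welded to its +x end, clamped 75 mm beyond that end in a blue V-block (36 x 46, 37 mm high). Origin on the bench below the plate's centre; x along the plate to the handle bar, y across, z up.
- long_core: Long core plate: nearly black high-carbon steel, 130 x 38 x 10 mm, about 0.4 kg. Origin at the centre of the plate, x along its length, y across its width, z through its thickness. Lies flat and loose on the bench at the start, at any of several places.
- short_core: Short core plate: nearly black high-carbon steel, 90 x 38 x 10 mm, about 0.3 kg. Origin at the centre of the plate, x along its length, y across its width, z through its thickness. Lies flat and loose on the bench at the start, at any of several places.
- long_cover: Long cover plate: loose bright ground steel without a handle bar, 130 x 38 x 10 mm, about 0.4 kg. Origin at the centre of the plate, x along its length, y across its width, z through its thickness. Lies flat and loose on the bench at the start, at any of several places.
- short_cover: Short cover plate: loose bright ground steel without a handle bar, 90 x 38 x 10 mm, about 0.3 kg. Origin at the centre of the plate, x along its length, y across its width, z through its thickness. Lies flat and loose on the bench at the start, at any of several places.
- rusty_bar: Rusty red-brown steel bar, 110 x 38 x 10 mm, loose among the plates; not part of the job. Origin at its centre, x along its length, z up.
- brass_bar: Yellow brass bar, 110 x 26 x 10 mm, loose among the plates; not part of the job. Origin at its centre, x along its length, z up.
- hammer: Hammer lying loose near the robot; wooden handle, steel head, 265 mm long, head 93 mm across and 29 mm high; not part of the job. Origin on the bench below the middle of its handle, x along the handle towards the head (head centred 115 mm from the origin), z up.
- flux_tin: Round red and white flux tin, 71 mm across, 54 mm high, standing loose; not part of the job. Origin at the centre of its underside, z up.
Not all that is in view belongs to the job. What is shaped like the short_core but blue is not meant.

How it is judged (in metres and radians):
At the end, for the whole second after the job is handed in: On each bottom plate lie the dark core and then the bright cover of its length, released and at rest: each centre within 8 mm (horizontally) of the bottom plate's and 4 mm of its layer's height, edges parallel within 0.14 rad, flat within 0.08 rad (horizontal distance between each of long_core, long_cover and long_base below 0.008 m and z of long_core in the frame of long_base between 0.025 and 0.033 m and angle between the x axis of each of long_core, long_cover and the x axis of long_base, either way round below 0.14 rad and angle between the z axis of each of long_core, long_cover and the z axis of long_base, either way round below 0.08 rad and linear speed of each of long_core, long_cover, short_core, short_cover below 0.02 m/s and angular speed of each of long_core, long_cover, short_core, short_cover below 0.1 rad/s and z of long_cover in the frame of long_base between 0.035 and 0.043 m and horizontal distance between each of short_core, short_cover and short_base below 0.008 m and z of short_core in the frame of short_base between 0.025 and 0.033 m and angle between the x axis of each of short_core, short_cover and the x axis of short_base, either way round below 0.14 rad and angle between the z axis of each of short_core, short_cover and the z axis of short_base, either way round below 0.08 rad and z of short_cover in the frame of short_base between 0.035 and 0.043 m); the robot touches nothing.
It fails at once if the rusty bar shifted by more than 30 mm (distance of rusty_bar from where it was at the start of the episode above 0.03 m).
It fails at once if the brass bar shifted by more than 30 mm (distance of brass_bar from where it was at the start of the episode above 0.03 m).
It fails at once if the hammer shifted by more than 30 mm (distance of hammer from where it was at the start of the episode above 0.03 m).
It fails at once if the flux tin shifted by more than 30 mm (distance of flux_tin from where it was at the start of the episode above 0.03 m).
It also fails if it takes over 93 s, if anything falls off the work surface, if the arm or the gripper's body presses on something with over 40 N, if the wrist force passes 120 N, or if a joint passes its speed limit or range.

## Robot

A 7-joint arm with a two-finger parallel gripper is mounted at the origin on the work surface. World frame = base frame: x ahead of the robot, y to its left, z up, the work surface at z = 0. Lengths are in m, angles in degrees, forces in N, time in s.
With the tool pointing down it reaches from about 0.425 to 0.875 m from the base axis. Payload 4.7 kg.
Tool frame: the origin (TCP) lies at the very end of the fingers, on their centre line; the grasp point (between the pads) lies 19 mm behind it; z points along the fingers, y is the direction in which the jaws open and shut (so a half turn about z gives the same grasp; the last joint's range is limited). The gripper opens to 87 mm and grips with 3 to 60 N. Pads are 19 mm wide; open, the fingers measure 117 mm over their backs; the gripper's body (75 mm by 190 mm) begins 51 mm behind the grasp point.
Start: joints at [-65.942, 18.392, -4.016, 83.108, 1.295, 78.541, -3.26], TCP at [0.257, 0.597, 0.192] pointing down, gripper open.
Joint ranges: [-163.93, 163.93], [-17.29, 119.83], [-79.2, 71.16], [3.27, 140.29], [-89.18, 269.18], [5.43, 117.66], [-154.24, 154.24]. Speed limits (degrees/s): [147.25, 147.25, 180, 180, 180, 180, 180].

## Interface

Orientations are given as [roll, pitch, yaw] about the fixed x, y, z axes, in that order (R = Rz(yaw) Ry(pitch) Rx(roll)).
In Python, from cell import * gives the robot as it stands.
- The arm moves only by the tool arm_command, never from a script. Its argument "targets" is a list that holds one entry, the list of rows, each a list of 7 numbers: the shift along the tool's x, y, z in m, then the turn, a rotation vector about the tool's x, y, z in degrees, then the gripper's target within -1 to 1 (shut at 1, half-way at 0, fully open at -1). In form: [[[tx, ty, tz, rx, ry, rz, claw], ...]]. A call has 1 to 10 rows; each row is the pose to reach, as a shift and turn from the pose commanded when the call began, along the tool's axes at that moment; what a row does not reach only later rows make up. A row lasts 1/10 s, in which the tool goes at most 50 mm and 8.59 degrees, less where a joint would pass 70% of its speed; a pose out of reach is approached as far as the arm can. A call with a gripper value outside its range is refused whole. The fingers move at their own pace and stop on an object; "newtons" is the grip in N (left out, the last holds). Time passes only in rows, so rows that repeat a pose let the fingers close. It gives the time, the measured TCP pose, the force and the opening at its end, in the units of the state.
- get_obs(): the state, without advancing time (a new reading comes with each control period).
- read_camera(name): name is "side" or "top" or "wrist"; returns a dict with "img" (400x640x3 uint8, red, green, blue), "z_map" (400x640 float32, m along the optical axis (not along the pixel's ray), 0 where there is no reading), "K" (3x3 intrinsics, pixels), "D" ([k1, k2, p1, p2, k3] as OpenCV has them; the pictures are not rectified), "origin" and "attitude" of the camera in the world. Camera axes: x right, y down, z forward; pixel columns grow to the right and rows downward; lengths in m; the calibration is good to about 2 mm. A picture is of the moment at which its call begins.
- sign_off(): hands the job in, once; it reports no verdict.
Trained networks look in the newest picture that a camera, given by its name, has taken for a name from the list of things; names that differ only in an ending like _2 or _b are one class to them, and where a whole thing is asked for, a point or a joint stands for the part that bears it (a point fixed in the world has none). Each returns a list of dicts, best first, with "conf" (0 to 1); they miss things now and then, are a little off and sometimes report something else, mostly with a low value. They report only what shows in the picture. A call takes as long as a camera call. They do not tell look-alikes from the thing itself.
- search_frame(thing, camera): "position" ([column, row] in pixels, amid what is visible of it).
The state is a dict: "time_s": time; "qpos": joint angles; "joint_velocities": joint speeds; "effort": joint torques, N m; "tool_pos": TCP position; "tool_rot": TCP orientation; "force": force on the tool from outside, world axes, zero at the start; "wrist_torque": the same for the moment, N m; "grip_width": finger opening in m.
Only numpy, scipy, OpenCV 4.12 (cv2) and the standard library are available. Lean on these libraries where they do the work, as an engineer would, in place of code of your own. Each camera call takes 0.05 s, during which the arm holds its last target.

## Working session

There is one attempt and no reset: what is moved stays moved. The work goes in short steps, Python scripts to look and compute and a tool call to move; the robot and the scene stay as the last step left them, time stands still between calls to the robot, and variables do not carry over. Pictures are saved under pics/ and viewed, and the job is handed in when it is done.

Besides the shell and the picture viewer there is one more tool, called in YAML: its name, and indented under it one key for each argument. arm_command: Moves the arm, as the interface text tells. Its arguments: {"type":"object","properties":{"targets":{"type":"array","items":{"type":"array","items":{"type":"array","items":{"type":"number"}}}},"newtons":{"type":"number"}},"required":["targets"]}

```bash
ls; mkdir -p pics; python3 - <<'E'
from cell import *
import cv2,numpy as np,pickle
o=get_obs();print(o)
d={}
for c in ["side","top","wrist"]:
    r=read_camera(c);d[c]=r
    cv2.imwrite(f"pics/{c}0.png",r["img"][:,:,::-1]);print(c,r["K"],r["D"],r["origin"],r["attitude"])
pickle.dump(d,open("s0.pkl","wb"))
E
```

```text
pics
{'time_s': 0.0, 'qpos': array([-65.94189318,  18.43897814,  -4.0146455 ,  83.17448541,
         1.29448661,  78.54002646,  -3.25811217]), 'joint_velocities': array([ 0.07617854, -0.03462891, -0.02108824, -0.03568814,  0.04778372,
       -0.04982979, -0.03093476]), 'effort': array([-5.08877019e-04, -4.91285527e+01, -4.04332392e-01, -3.12533212e+01,
       -6.39488082e-02,  4.37767943e-02,  1.79904182e-04]), 'tool_pos': array([0.25640279, 0.59663451, 0.19086601]), 'tool_rot': array([-1.79891719e+02,  5.47387505e-03,  1.56752583e+02]), 'force': array([ 0.18460227, -0.47744414,  0.32539186]), 'wrist_torque': array([ 0.01242479,  0.01630759, -0.00586464]), 'grip_width': 0.08654237242494559}
side [[404.7766044    0.         317.23194766]
 [  0.         404.7766044  193.57300132]
 [  0.           0.           1.        ]] [-0.04460012  0.          0.          0.          0.        ] [ 0.35279131 -0.79935116  0.61748291] [-124.07191388   -0.27142349  -11.39580139]
top [[383.24951423   0.         321.69748016]
 [  0.         383.24951423 204.78807271]
 [  0.           0.           1.        ]] [-0.02876027  0.          0.          0.          0.        ] [0.38945074 0.0257368  1.11038662] [-172.43796926   -0.63786612  -91.4600633 ]
wrist [[299.1997887    0.         314.14086094]
 [  0.         299.1997887  200.99916109]
 [  0.           0.           1.        ]] [-0.04304765  0.          0.          0.          0.        ] [0.19201772 0.6247245  0.38337992] [1.65069130e+02 6.27541309e-02 6.67812351e+01]
```

View pics/top0.png

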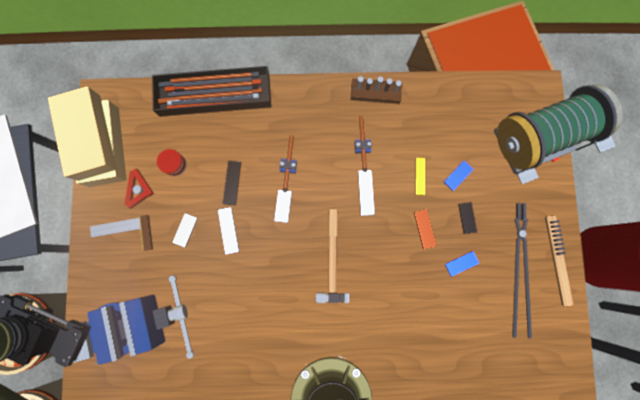

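View pics/side0.png

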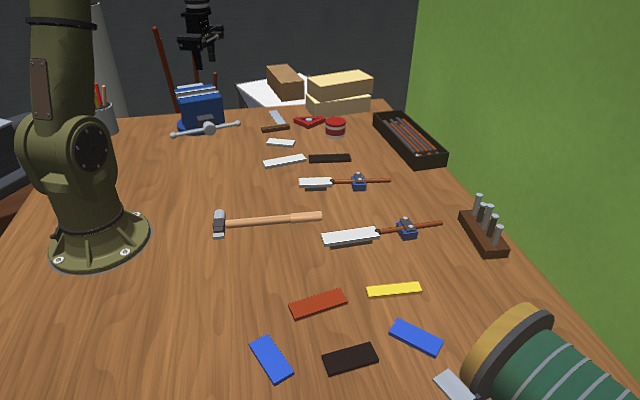

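View pics/wrist0.png

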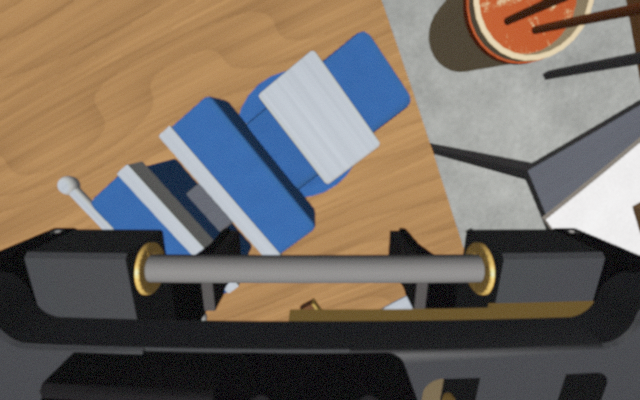

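The top view shows:
- **Job plates:** dark plates at (232,183) and (467,218), loose bright plates at (228,231) and (184,230), bases with handles at (366,192) and (283,206).
- **Not part of the job:** blue look-alikes at (458,176) and (462,264), rusty bar at (425,229), brass bar at (420,176), and a bright steel rule or square at (115,229).

Next I'll run the networks and segment the plates.

```bash
cat > h.py <<'E'
import numpy as np,cv2
from scipy.spatial.transform import Rotation as R
def pose(r): return R.from_euler('xyz',r["attitude"],degrees=True).as_matrix(),np.array(r["origin"])
def px2plane(r,px,z):
    u=cv2.undistortPoints(np.array(px,float).reshape(-1,1,2),r["K"],np.array(r["D"])).reshape(-1,2)
    M,o=pose(r); d=np.c_[u,np.ones(len(u))]@M.T
    return (o+d*((z-o[2])/d[:,2])[:,None])[:,:2]
def px2ray(r,px):
    u=cv2.undistortPoints(np.array(px,float).reshape(-1,1,2),r["K"],np.array(r["D"])).reshape(-1,2)
    M,o=pose(r); return o,np.c_[u,np.ones(len(u))]@M.T
def proj(r,P):
    M,o=pose(r); rv=cv2.Rodrigues(M.T)[0]
    return cv2.projectPoints(np.array(P,float).reshape(-1,3),rv,-M.T@o,r["K"],np.array(r["D"]))[0].reshape(-1,2)
def tri(r1,p1,r2,p2):
    o1,d1=px2ray(r1,[p1]);o2,d2=px2ray(r2,[p2]);d1=d1[0];d2=d2[0]
    s=np.linalg.lstsq(np.c_[d1,-d2],o2-o1,rcond=None)[0]
    a=o1+s[0]*d1;b=o2+s[1]*d2
    return (a+b)/2,np.linalg.norm(a-b)
def masks(img):
    hsv=cv2.cvtColor(img,cv2.COLOR_RGB2HSV);h,s,v=[hsv[...,i].astype(int) for i in range(3)]
    return dict(bright=(s<40)&(v>205),dark=(v<75)&(s<110),blue=(h>100)&(h<130)&(s>150)&(v>150))
def blob(m,seed,rad=60):
    # connected component nearest to seed
    n,l,st,ce=cv2.connectedComponentsWithStats(m.astype(np.uint8),connectivity=4)
    best=None
    for i in range(1,n):
        if st[i,4]<60: continue
        d=np.hypot(*(ce[i]-seed))
        if d<rad and (best is None or d<best[0]): best=(d,i)
    return None if best is None else (l==best[1])
def rect(r,m,z):
    c=max(cv2.findContours(m.astype(np.uint8),cv2.RETR_EXTERNAL,cv2.CHAIN_APPROX_NONE)[0],key=cv2.contourArea).reshape(-1,2)
    w=px2plane(r,c,z)*1000
    (cx,cy),(a,b),t=cv2.minAreaRect(w.astype(np.float32))
    if a<b: a,b,t=b,a,t+90
    t=(t+90)%180-90
    return np.round([cx,cy,a,b,t],1)
E
python3 - <<'E'
from cell import *
from h import *
import pickle
names="long_base short_base long_core short_core long_cover short_cover rusty_bar brass_bar hammer flux_tin".split()
d={c:read_camera(c) for c in("top","side")}
pickle.dump(d,open("s1.pkl","wb"))
for n in names:
    for c in("top","side"):
        print(n,c,[(np.round(x["position"]).tolist(),round(x["conf"],2)) for x in search_frame(n,c)][:4])
r=d["top"];M=masks(r["img"])
for n,k,s,z in [("long_base","bright",(366,192),.024),("short_base","bright",(283,206),.024),("long_core","dark",(232,183),.01),("short_core","dark",(467,218),.01),("long_cover","bright",(228,231),.01),("short_cover","bright",(184,230),.01)]:
    b=blob(M[k],s,12)
    if b is None: print(n,None);continue
    zz=r["z_map"][b];Mr,o=pose(r)
    ys,xs=np.nonzero(b);ray=px2ray(r,np.c_[xs,ys])[1];Z=(o+ray*zz[:,None])[:,2]
    print(n,b.sum(),rect(r,b,z),"depthZ",np.round(np.median(Z[zz>0]),4))
E
```

```text
long_base top [([365.0, 179.0], 0.71)]
long_base side [([366.0, 236.0], 0.85), ([348.0, 361.0], 0.6)]
short_base top [([287.0, 192.0], 0.67)]
short_base side [([336.0, 184.0], 0.63)]
long_core top [([229.0, 181.0], 0.81), ([428.0, 229.0], 0.34)]
long_core side [([329.0, 159.0], 0.57)]
short_core top [([459.0, 260.0], 0.97), ([466.0, 216.0], 0.85), ([457.0, 176.0], 0.66)]
short_core side [([417.0, 339.0], 0.65), ([349.0, 359.0], 0.63), ([270.0, 360.0], 0.61)]
long_cover top [([228.0, 228.0], 0.94)]
long_cover side [([283.0, 163.0], 0.79)]
short_cover top [([184.0, 230.0], 0.95)]
short_cover side [([280.0, 143.0], 0.61)]
rusty_bar top [([425.0, 226.0], 0.96)]
rusty_bar side [([318.0, 306.0], 0.79), ([278.0, 143.0], 0.49), ([330.0, 160.0], 0.34)]
brass_bar top [([422.0, 175.0], 0.83)]
brass_bar side [([391.0, 289.0], 0.72)]
hammer top [([328.0, 271.0], 0.7)]
hammer side [([256.0, 219.0], 0.9), ([368.0, 234.0], 0.59)]
flux_tin top [([170.0, 161.0], 0.81)]
flux_tin side [([336.0, 127.0], 0.68)]
long_base 596 [ 567.2 -118.8  131.2   39.2    1.6] depthZ 0.0237
short_base 421 [532.8 121.8  90.6  39.3  -7.6] depthZ 0.0237
long_core None
short_core 317 [ 487.4 -411.8   83.    34.5    6.3] depthZ 0.0104
long_cover 621 [467.9 281.2 131.3  39.1  10.3] depthZ 0.0094
short_cover 423 [472.7 406.2  91.   38.6 -21.1] depthZ 0.0092
```

The networks agree with my choices. They also report the blue pieces as short_core, as warned. Candidates for short_core are dark (467,218), blue (458,176) and blue (462,264), and I choose the dark one. For the covers the candidates are bright (228,231) and (184,230) against the rule at (115,229), which has a wooden stock and is not a cover. Next: a close crop check, the long core fit, and heights from two views.

```bash
cat >> h.py <<'E'
def darkmask(img,seed,half=45,th=95):
    g=img.max(2).astype(int); m=np.zeros(g.shape,bool)
    x,y=map(int,seed); y0=max(0,y-half);x0=max(0,x-half)
    m[y0:y+half,x0:x+half]=g[y0:y+half,x0:x+half]<th
    return blob(m,seed,15)
E
python3 - <<'E'
from h import *
import pickle
d=pickle.load(open("s1.pkl","rb"));t,s=d["top"],d["side"]
for n,p in [("long_core",(232,183)),("short_core",(467,218))]:
    for th in(80,95,110):
        b=darkmask(t["img"],p,th=th);print(n,th,None if b is None else (b.sum(),rect(t,b,.01)))
# heights: top-face corners in side view
Ms=masks(s["img"])
def cen(m):
    c=max(cv2.findContours(m.astype(np.uint8),0,1)[0],key=cv2.contourArea);M=cv2.moments(c);return np.array([M["m10"],M["m01"]])/M["m00"]
Mt=masks(t["img"])
for n,pt,ps,k in [("long_base",(366,192),(350,237),"bright"),("short_base",(283,206),(316,183),"bright"),("long_cover",(228,231),(284,161),"bright"),("short_cover",(184,230),(281,142),"bright"),("long_core",(232,183),(329,158),"d"),("short_core",(467,218),(350,358),"d")]:
    a=blob(Mt[k],pt,12) if k!="d" else darkmask(t["img"],pt)
    b=blob(Ms[k],ps,14) if k!="d" else darkmask(s["img"],ps,th=70)
    if a is None or b is None: print(n,"miss",a is None,b is None);continue
    P,e=tri(t,cen(a),s,cen(b));print(n,np.round(P*1000,1),"gap mm",round(e*1000,1),b.sum())
i=t["img"][:,:,::-1]
c=np.hstack([cv2.resize(i[140:270,150:260],None,fx=4,fy=4)[:520],cv2.resize(i[140:270,410:490],None,fx=4,fy=4)[:520]])
cv2.imwrite("pics/crop0.png",c);print(c.shape)
E
```

```text
long_core 80 None
long_core 95 (np.int64(492), array([608.1, 270.5, 124.5,  34.7,  -7. ]))
long_core 110 (np.int64(546), array([607.1, 270.5, 127.7,  36.9,  -6.8]))
short_core 80 (np.int64(343), array([ 487.2, -412.1,   83.4,   35. ,    6.3]))
short_core 95 (np.int64(378), array([ 487.3, -412.1,   85.8,   38. ,    5.4]))
short_core 110 (np.int64(411), array([ 487.2, -412.1,   88.3,   39.8,    6.3]))
long_base [ 566.3 -118.5   25.5] gap mm 1.0 578
short_base [533.2 122.1  25.1] gap mm 2.4 226
long_cover [468.1 280.8  11.1] gap mm 1.7 240
short_cover [473.2 405.9  11.1] gap mm 1.3 133
long_core [608.8 271.2   6.3] gap mm 1.3 334
short_core [ 488.1 -413.2    6.8] gap mm 1.4 1185
(520, 760, 3)
```

View pics/crop0.png

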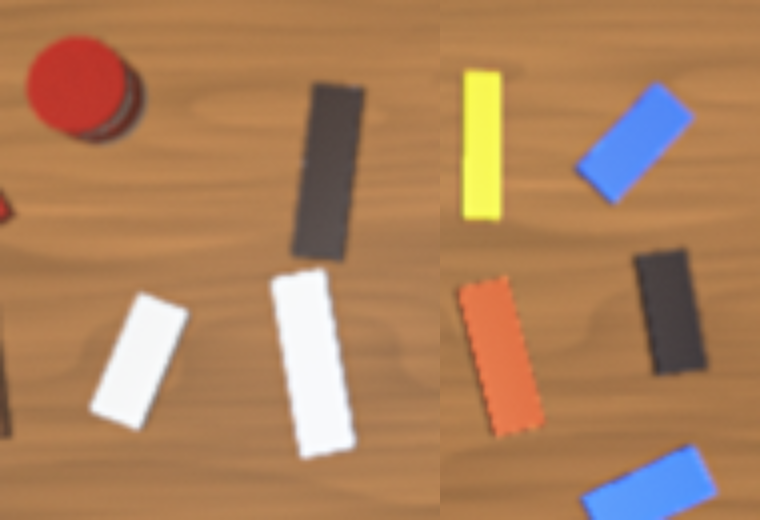

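The crop confirms the dark plates at (232,183) and (467,218) and the bright covers. The blue pieces are clearly different. Measured heights are about 25 mm for the bases and 6–11 mm for the plates, which fits the 24 and 10 mm given. Now I'll work out the moves.

```bash
cat > g.py <<'E'
import sys
from cell import *
from h import *
# usage: g.py x y z yaw  -> shift in tool axes and turn from present pose
o=get_obs();p=np.array(o["tool_pos"]);T=R.from_euler('xyz',o["tool_rot"],degrees=True)
v=[float(a) for a in sys.argv[1:5]]
G=R.from_euler('xyz',[180,0,v[3]],degrees=True)
print("t",round(o["time_s"],2),"shift",np.round(T.inv().apply(np.array(v[:3])-p),4),"turn",np.round((T.inv()*G).as_rotvec(degrees=True),2),"grip",round(o["grip_width"],4),"F",np.round(o["force"],1),"q7",round(o["qpos"][6],1))
E
python3 g.py 0.607 0.2705 0.19 173.2
```

```text
t 1.25 shift [-0.4509 -0.1618  0.002 ] turn [  0.     0.   -16.45] grip 0.087 F [ 0.2 -0.3 -0.5] q7 -3.3
```

arm_command:
  targets:
    - [[-0.02, -0.008, 0, 0, 0, -2, -1], [-0.06, -0.022, 0, 0, 0, -5, -1], [-0.1, -0.036, 0, 0, 0, -9, -1], [-0.15, -0.054, 0, 0, 0, -12, -1], [-0.2, -0.072, 0, 0, 0, -16.4, -1], [-0.25, -0.09, 0, 0, 0, -16.4, -1], [-0.3, -0.108, 0, 0, 0, -16.4, -1], [-0.345, -0.124, 0, 0, 0, -16.4, -1], [-0.39, -0.14, 0.03, 0, 0, -16.4, -1], [-0.43, -0.154, 0.06, 0, 0, -16.4, -1]]

```text
time_s: 2.25
tool_pos: [0.5832, 0.2943, 0.1428]
tool_rot: [179.9, 0.2, 173.1]
force: [0.3, 0.7, 0.1]
grip_width: 0.0873
```

```bash
python3 g.py 0.607 0.2705 0.04 173.2
```

```text
t 2.25 shift [-0.0261 -0.021   0.1029] turn [ 0.14  0.21 -0.11] grip 0.0873 F [0.3 0.7 0.1] q7 56.0
```

arm_command:
  targets:
    - [[-0.01, -0.005, 0.04, 0, 0, 0, -1], [-0.02, -0.01, 0.07, 0, 0, 0, -1], [-0.02, -0.01, 0.085, 0, 0, 0, -1], [-0.02, -0.01, 0.085, 0, 0, 0, -1], [-0.02, -0.01, 0.085, 0, 0, 0, -1]]

```text
time_s: 2.75
tool_pos: [0.599, 0.285, 0.0578]
tool_rot: [179.9, 0.1, 173.2]
force: [-0.4, -0.3, 0.2]
grip_width: 0.0868
```

```bash
python3 g.py 0.607 0.2705 0.004 173.2; python3 -c "
from cell import *
import cv2
cv2.imwrite('pics/w1.png',read_camera('wrist')['img'][:,:,::-1])"
```

```text
t 2.75 shift [-0.0096 -0.0136  0.0538] turn [0.09 0.05 0.04] grip 0.0868 F [-0.4 -0.3  0.2] q7 58.1
```

View pics/w1.png

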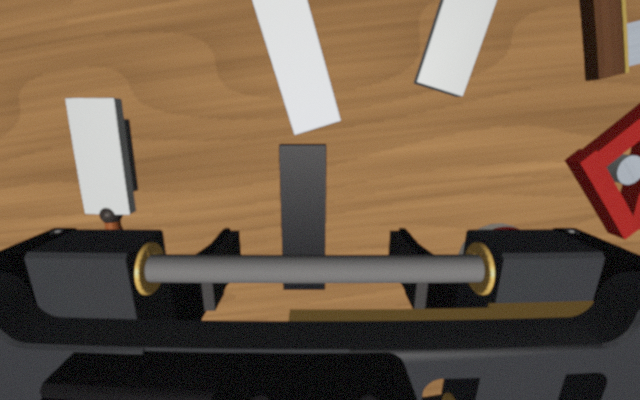

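The wrist view shows the dark core at (303,215) between the jaws at columns 230–395, slightly left of centre as computed.

```bash
python3 g.py 0.607 0.2705 0.004 173.2
```

```text
t 2.8 shift [-0.009  -0.0139  0.0546] turn [0.14 0.13 0.05] grip 0.0874 F [-0.4  0.1 -0.1] q7 58.1
```

arm_command:
  targets:
    - [[-0.009, -0.014, 0.02, 0, 0, 0, -1], [-0.009, -0.014, 0.04, 0, 0, 0, -1], [-0.009, -0.014, 0.05, 0, 0, 0, -1], [-0.009, -0.014, 0.052, 0, 0, 0, -1], [-0.009, -0.014, 0.052, 0, 0, 0, -1], [-0.009, -0.014, 0.052, 0, 0, 0, -1]]
  newtons: 40

```text
time_s: 3.4
tool_pos: [0.607, 0.2695, 0.006]
tool_rot: [179.9, 0.1, 173.2]
force: [-0.8, -0.2, 0.6]
grip_width: 0.0871
```

```bash
python3 g.py 0.607 0.2705 0.003 173.2
```

```text
t 3.4 shift [0.0001 0.001  0.003 ] turn [ 0.09  0.11 -0.  ] grip 0.0871 F [-0.8 -0.2  0.6] q7 60.0
```

Accurate. Next: down 3 mm and grip.

arm_command:
  targets:
    - [[0, 0.001, 0.003, 0, 0, 0, -1], [0, 0.001, 0.003, 0, 0, 0, 1], [0, 0.001, 0.003, 0, 0, 0, 1], [0, 0.001, 0.003, 0, 0, 0, 1], [0, 0.001, 0.003, 0, 0, 0, 1], [0, 0.001, 0.003, 0, 0, 0, 1], [0, 0.001, 0.003, 0, 0, 0, 1], [0, 0.001, 0.003, 0, 0, 0, 1]]
  newtons: 40

```text
time_s: 4.2
tool_pos: [0.6064, 0.2694, 0.0015]
tool_rot: [180.0, 0.0, 173.2]
force: [1.2, -0.1, -0.7]
grip_width: 0.0387
```

```bash
python3 g.py 0.607 0.2705 0.10 173.2
```

```text
t 4.2 shift [-0.0004  0.0012 -0.0985] turn [ 0.    0.   -0.05] grip 0.0387 F [ 1.2 -0.1 -0.7] q7 59.9
```

arm_command:
  targets:
    - [[0, 0.001, -0.02, 0, 0, 0, 1], [0, 0.001, -0.06, 0, 0, 0, 1], [0, 0.001, -0.1, 0, 0, 0, 1], [0, 0.001, -0.1, 0, 0, 0, 1]]

```text
time_s: 4.6
tool_pos: [0.6108, 0.2722, 0.1087]
tool_rot: [179.6, 0.6, 173.1]
force: [-0.2, 0.6, -0.8]
grip_width: 0.0073
```

```bash
python3 g.py 0.567 -0.1187 0.10 181.6;python3 -c "
from cell import *
import cv2
cv2.imwrite('pics/w2.png',read_camera('wrist')['img'][:,:,::-1])"
```

```text
t 4.6 shift [-0.0031 -0.3934  0.0062] turn [ 0.34  0.59 -8.46] grip 0.0073 F [-0.2  0.6 -0.8] q7 59.3
```

View pics/w2.png

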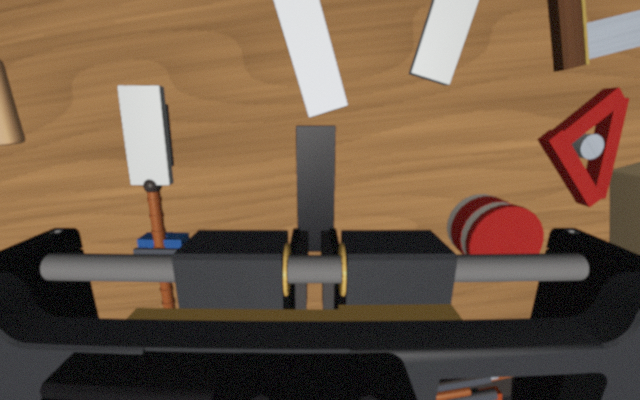

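The plate slipped: the opening is 7 mm and the core is still on the bench at (317,180). The fingers were probably still closing at 38.7 mm. I'll retry with 60 N, a longer close and a gentler lift.

arm_command:
  targets:
    - [[0.003, -0.001, 0, 0, 0, 0, -1], [0.003, -0.001, 0, 0, 0, 0, -1], [0.003, -0.001, 0, 0, 0, 0, -1], [0.003, -0.001, 0.0, 0, 0, 0, -1], [0.003, -0.001, 0.03, 0, 0, 0, -1], [0.003, -0.001, 0.05, 0, 0, 0, -1], [0.003, -0.001, 0.05, 0, 0, 0, -1], [0.003, -0.001, 0.05, 0, 0, 0, -1]]
  newtons: 60

```text
time_s: 5.45
tool_pos: [0.6033, 0.2696, 0.0513]
tool_rot: [-180.0, -0.0, 173.1]
force: [0.5, -0.4, 0.3]
grip_width: 0.0604
```

```bash
cat > m.py <<'E'
from cell import *
from h import *
import sys
# remeasure plates from top cam: args name seedx seedy kind z
t=read_camera("top")
for a in sys.argv[1:]:
    n,x,y,k,z=a.split(",");x=float(x);y=float(y);z=float(z)
    b=darkmask(t["img"],(x,y),th=110) if k=="dark" else blob(masks(t["img"])[k],(x,y),15)
    print(n,None if b is None else (int(b.sum()),rect(t,b,z)))
E
python3 m.py lc,232,183,dark,.01; python3 g.py 0.607 0.2705 0.003 173.2
```

```text
lc (2562, array([627. , 270.2, 283.5, 159.1,  18.3]))
t 5.5 shift [-0.0028  0.0009  0.0493] turn [ 0.03  0.06 -0.05] grip 0.0643 F [ 0.5 -0.5  1.2] q7 59.5
```

```bash
python3 - <<'E'
from cell import *
from h import *
w=read_camera("wrist");cv2.imwrite("pics/w3.png",w["img"][:,:,::-1])
# expected plate outline if unmoved
c,s=np.cos(np.radians(-6.8)),np.sin(np.radians(-6.8))
P=[[.607+a*c-b*s,.2705+a*s+b*c,.01] for a,b in[(-.065,-.019),(-.065,.019),(.065,.019),(.065,-.019)]]
print(np.round(proj(w,P)))
E
```

```text
[[290. 132.]
 [340. 132.]
 [336. 284.]
 [293. 284.]]
```

View pics/w3.png

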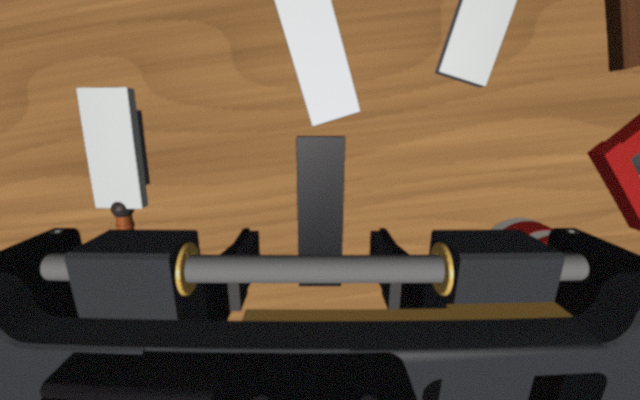

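The core is at (297–344, 136–285), about 5 px right and 3 px below the projected top-camera fit. That's a few mm of disagreement between cameras, and gripping will centre it across.

```bash
python3 g.py 0.608 0.273 0.003 173.2
```

```text
t 5.55 shift [-0.0031  0.0032  0.0499] turn [ 0.07  0.11 -0.05] grip 0.0688 F [0.1 0.5 1.2] q7 59.5
```

arm_command:
  targets:
    - [[-0.003, -0.003, 0.01, 0, 0, 0, -1], [-0.003, 0.003, 0.03, 0, 0, 0, -1], [-0.003, 0.003, 0.045, 0, 0, 0, -1], [-0.003, 0.003, 0.05, 0, 0, 0, -1], [-0.003, 0.003, 0.05, 0, 0, 0, 1], [-0.003, 0.003, 0.05, 0, 0, 0, 1], [-0.003, 0.003, 0.05, 0, 0, 0, 1], [-0.003, 0.003, 0.05, 0, 0, 0, 1], [-0.003, 0.003, 0.05, 0, 0, 0, 1], [-0.003, 0.003, 0.05, 0, 0, 0, 1]]

```text
time_s: 6.55
tool_pos: [0.607, 0.2725, 0.0018]
tool_rot: [180.0, 0.0, 173.2]
force: [0.4, 0.4, 0.1]
grip_width: 0.0468
```

arm_command:
  targets:
    - [[0, 0, 0, 0, 0, 0, 1], [0, 0, 0, 0, 0, 0, 1], [0, 0, 0, 0, 0, 0, 1], [0, 0, 0, 0, 0, 0, 1], [0, 0, 0, 0, 0, 0, 1]]

```text
time_s: 7.05
tool_pos: [0.6068, 0.2724, 0.0014]
tool_rot: [180.0, 0.0, 173.1]
force: [-0.5, -1.0, 0.0]
grip_width: 0.007
```

arm_command:
  targets:
    - [[0, 0, -0.005, 0, 0, 0, 1], [0, 0, -0.015, 0, 0, 0, 1], [0, 0, -0.03, 0, 0, 0, 1]]

```text
time_s: 7.35
tool_pos: [0.6064, 0.2722, 0.0319]
tool_rot: [-180.0, -0.1, 173.2]
force: [0.3, -0.3, -0.1]
grip_width: 0.0005
```

The fingers closed fully without meeting the plate. I need a look.

```bash
python3 - <<'E'
from cell import *
from h import *
w=read_camera("wrist");cv2.imwrite("pics/w4.png",w["img"][:,:,::-1])
s=read_camera("side");cv2.imwrite("pics/s4.png",cv2.resize(s["img"][60:220,220:420,::-1],None,fx=4,fy=3.7)[:600])
print(get_obs()["tool_pos"],get_obs()["qpos"]); print(np.round(proj(s,[get_obs()["tool_pos"]])))
E
```

```text
[0.60910606 0.27337882 0.03518923] [-32.58656006  26.48710489   7.95879775  90.97073497  -4.00288232
  62.48399093  59.52088591]
[[329. 149.]]
```

View pics/w4.png

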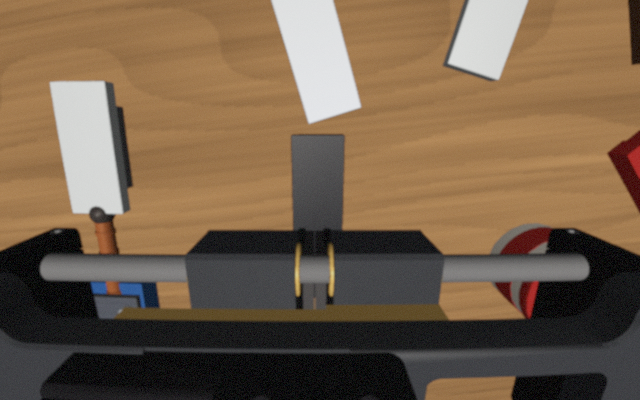

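View pics/s4.png

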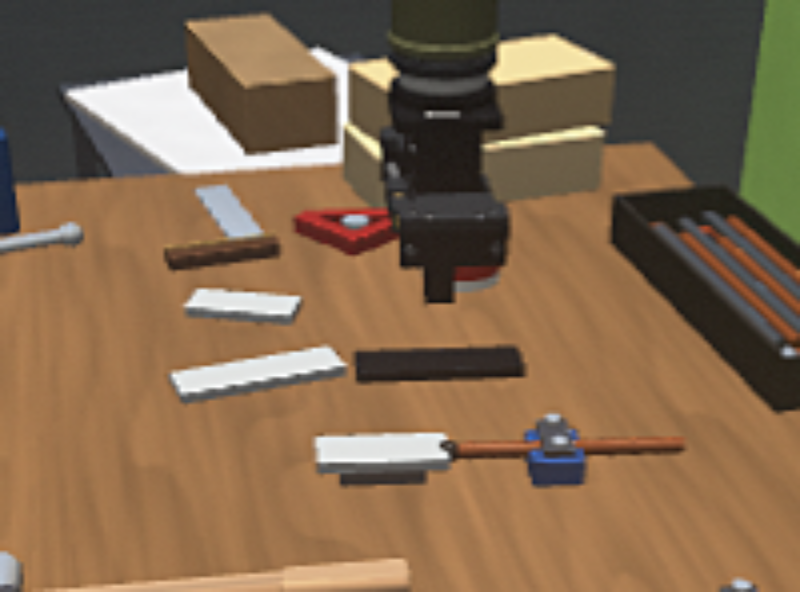

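The side crop shows the fingertip at about (330,141), while tool_pos projects to (329,149). So the real tip seems to sit well above the reported TCP. I'll measure that with the depth map.

```bash
python3 - <<'E'
from cell import *
from h import *
s=read_camera("side");o=get_obs();print(o["tool_pos"])
M,O=pose(s)
for c in (327,329,331,333):
    px=np.array([(c,r) for r in range(126,156,2)]);ray=px2ray(s,px)[1]
    z=np.array([s["z_map"][r,c] for _,r in px]);P=O+ray*z[:,None]
    print(c,[(int(r),*np.round(p*1000).astype(int),s["img"][r,c].max()) for (_,r),p in zip(px,P)])
w=read_camera("wrist");print(w["origin"],w["attitude"],np.round(proj(w,[o["tool_pos"]])))
E
```

```text
[0.60837116 0.27307006 0.03390955]
327 [(126, np.int64(581), np.int64(187), np.int64(155), np.uint8(40)), (128, np.int64(581), np.int64(189), np.int64(148), np.uint8(41)), (130, np.int64(581), np.int64(187), np.int64(143), np.uint8(41)), (132, np.int64(598), np.int64(261), np.int64(101), np.uint8(36)), (134, np.int64(599), np.int64(264), np.int64(93), np.uint8(36)), (136, np.int64(599), np.int64(264), np.int64(86), np.uint8(36)), (138, np.int64(599), np.int64(263), np.int64(80), np.uint8(39)), (140, np.int64(599), np.int64(261), np.int64(74), np.uint8(34)), (142, np.int64(629), np.int64(389), np.int64(1), np.uint8(124)), (144, np.int64(625), np.int64(375), np.int64(2), np.uint8(160)), (146, np.int64(623), np.int64(364), np.int64(0), np.uint8(163)), (148, np.int64(621), np.int64(352), np.int64(-1), np.uint8(169)), (150, np.int64(618), np.int64(339), np.int64(-2), np.uint8(170)), (152, np.int64(613), np.int64(321), np.int64(1), np.uint8(174)), (154, np.int64(607), np.int64(291), np.int64(11), np.uint8(80))]
329 [(126, np.int64(587), np.int64(189), np.int64(153), np.uint8(38)), (128, np
[... 2265 characters left out ...]
t64(83), np.uint8(60)), (138, np.int64(618), np.int64(265), np.int64(77), np.uint8(73)), (140, np.int64(619), np.int64(266), np.int64(70), np.uint8(96)), (142, np.int64(649), np.int64(388), np.int64(0), np.uint8(173)), (144, np.int64(645), np.int64(370), np.int64(2), np.uint8(167)), (146, np.int64(641), np.int64(352), np.int64(4), np.uint8(165)), (148, np.int64(640), np.int64(348), np.int64(-1), np.uint8(168)), (150, np.int64(636), np.int64(334), np.int64(-1), np.uint8(171)), (152, np.int64(632), np.int64(316), np.int64(2), np.uint8(174)), (154, np.int64(624), np.int64(284), np.int64(12), np.uint8(60))]
[0.53793731 0.28113984 0.22608749] [164.86501223  -0.16542206  83.17857055] [[314. 228.]]
```

```bash
python3 - <<'E'
from cell import *
from h import *
for i in range(1):
    w=read_camera("wrist");s=read_camera("side");o=get_obs();print(o["tool_pos"],o["time_s"])
    M,O=pose(w)
    for px in [(200,100),(400,120),(250,180),(400,200),(315,170),(80,150),(300,80)]:
        ray=px2ray(w,[px])[1][0];print(px,np.round((O+ray*w["z_map"][px[1],px[0]])*1000))
    M,O=pose(s)
    ys,xs=np.mgrid[80:160:1,290:370:1];px=np.c_[xs.ravel(),ys.ravel()];P=O+px2ray(s,px)[1]*s["z_map"][px[:,1],px[:,0]][:,None]
    for lo,hi in[(.15,.215),(.24,.285),(.285,.31)]:
        k=(P[:,1]>lo)&(P[:,1]<hi)&(P[:,2]>.02);print(lo,k.sum(),np.round(np.percentile(P[k],[2,50,98],axis=0)*1000) if k.sum() else 0)
E
```

```text
[0.60655238 0.27233598 0.0313754 ] 7.65
(200, 100) [513. 201.  -1.]
(400, 120) [544. 344.   1.]
(250, 180) [575. 227.  -0.]
(400, 200) [605. 341.   0.]
(315, 170) [572. 278.  10.]
(80, 150) [536. 119.  23.]
(300, 80) [510. 275.   9.]
0.15 502 [[561. 174. 134.]
 [596. 185. 163.]
 [632. 213. 177.]]
0.24 383 [[568. 241.  68.]
 [592. 255. 234.]
 [642. 282. 260.]]
0.285 29 [[572. 288. 139.]
 [580. 299. 157.]
 [646. 308. 205.]]
```

So the wrist camera and flange pose are consistent (bench at 0), but both the real fingertips (z≈68 mm) and the body bottom (z≈134 mm) sit about 35 mm higher than the stated TCP implies. The physical tool is about 35 mm shorter than the model, so I'll go lower by that amount, feeling for contact.

arm_command:
  targets:
    - [[0, 0, 0.0, 0, 0, 0, -1], [0, 0, 0.0, 0, 0, 0, -1], [0, 0, 0.0, 0, 0, 0, -1], [0, 0, 0.0, 0, 0, 0, -1], [0, 0, 0.0, 0, 0, 0, -1], [0, 0, 0.0, 0, 0, 0, -1], [0, 0, 0.0, 0, 0, 0, -1], [0, 0, 0.01, 0, 0, 0, -1], [0, 0, 0.02, 0, 0, 0, -1], [0, 0, 0.03, 0, 0, 0, -1]]

```text
time_s: 8.65
tool_pos: [0.6063, 0.2722, 0.0001]
tool_rot: [-180.0, -0.0, 173.2]
force: [-0.0, 0.7, -0.4]
grip_width: 0.0724
```

arm_command:
  targets:
    - [[0, 0, 0.005, 0, 0, 0, -0.4], [0, 0, 0.012, 0, 0, 0, -0.4], [0, 0, 0.017, 0, 0, 0, -0.4], [0, 0, 0.02, 0, 0, 0, -0.4], [0, 0, 0.02, 0, 0, 0, -0.4]]

```text
time_s: 9.15
tool_pos: [0.6065, 0.2723, -0.019]
tool_rot: [-180.0, -0.0, 173.1]
force: [-0.9, 1.4, -0.7]
grip_width: 0.0613
```

```bash
python3 - <<'E'
from cell import *
from h import *
s=read_camera("side");o=get_obs();print(o["tool_pos"],o["time_s"],o["force"],o["grip_width"])
cv2.imwrite("pics/s5.png",cv2.resize(s["img"][100:180,270:390,::-1],None,fx=6,fy=6))
M,O=pose(s)
ys,xs=np.mgrid[80:165:1,290:370:1];px=np.c_[xs.ravel(),ys.ravel()];P=O+px2ray(s,px)[1]*s["z_map"][px[:,1],px[:,0]][:,None]
k=(P[:,1]>.2)&(P[:,1]<.25)&(P[:,2]>.004)&(P[:,2]<.06);print(k.sum(),np.round(np.percentile(P[k],[0,2,50,98],axis=0)*1000))
E
```

```text
[ 0.60677274  0.27240994 -0.01859161] 9.2 [ 0.94316775 -0.32910671  0.20058792] 0.06123511137596982
110 [[591. 223.   5.]
 [592. 225.   5.]
 [604. 232.  31.]
 [670. 249.  58.]]
```

View pics/s5.png

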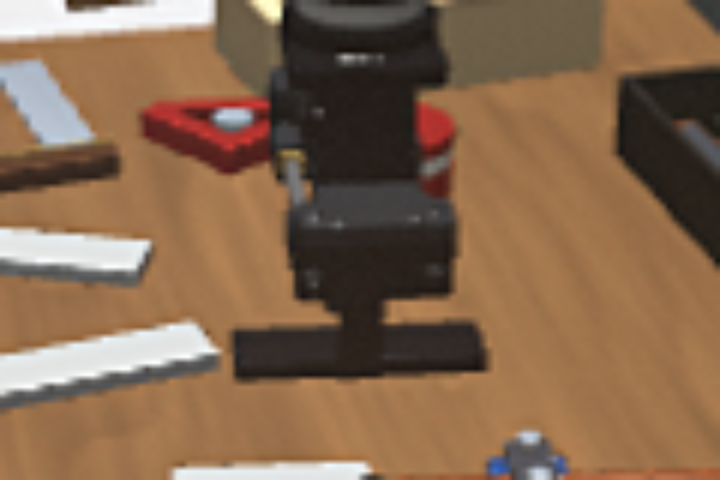

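The near finger straddles the core and its tip is at about (330,162). I'll work out the tip height there.

```bash
python3 - <<'E'
from cell import *
from h import *
s=read_camera("side");o,d=px2ray(s,[(330,161),(330,162),(330,163)])
for y in(.225,.232):
    print(y,np.round((o+d*((y-o[1])/d[:,1])[:,None])*1000,1).tolist())
M,O=pose(s)
for r in range(150,168):
    p=O+px2ray(s,[(331,r)])[1][0]*s["z_map"][r,331];print(r,np.round(p*1000,1),s["img"][r,331])
E
```

```text
0.225 [[600.9, 225.0, 22.5], [601.0, 225.0, 19.1], [601.1, 225.0, 15.7]]
0.232 [[602.6, 232.0, 18.5], [602.7, 232.0, 15.0], [602.8, 232.0, 11.6]]
150 [603.  224.7  59.4] [43 35 30]
151 [603.5 226.   55.4] [41 32 25]
152 [604.8 231.4  49.1] [41 32 27]
153 [604.6 229.9  46.6] [43 34 28]
154 [604.5 229.5  43.4] [43 34 28]
155 [605.8 234.2  37.4] [40 31 25]
156 [605.2 231.4  35.6] [45 34 28]
157 [605.5 232.4  31.6] [43 33 28]
158 [606.4 235.7  26.3] [46 38 31]
159 [605.8 233.1  24.4] [45 36 29]
160 [605.3 230.4  22.5] [46 34 28]
161 [605.8 232.3  18. ] [41 33 27]
162 [607.1 237.2  11.6] [25 23 21]
163 [ 6.108e+02  2.520e+02 -5.000e-01] [173 125  83]
164 [608.5 242.1   1.8] [168 122  80]
165 [606.9 235.5   2.2] [168 123  82]
166 [6.062e+02 2.323e+02 6.000e-01] [170 123  82]
167 [6.050e+02 2.269e+02 4.000e-01] [167 121  80]
```

arm_command:
  targets:
    - [[0, 0, 0.003, 0, 0, 0, -0.4], [0, 0, 0.006, 0, 0, 0, -0.4], [0, 0, 0.008, 0, 0, 0, -0.4], [0, 0, 0.009, 0, 0, 0, -0.4], [0, 0, 0.009, 0, 0, 0, -0.4]]

```text
time_s: 9.75
tool_pos: [0.6066, 0.2723, -0.0278]
tool_rot: [-180.0, -0.0, 173.2]
force: [0.2, -0.3, 0.3]
grip_width: 0.0607
```

arm_command:
  targets:
    - [[0, 0, 0.001, 0, 0, 0, -0.4], [0, 0, 0.002, 0, 0, 0, -0.4], [0, 0, 0.003, 0, 0, 0, -0.4], [0, 0, 0.003, 0, 0, 0, -0.4]]

```text
time_s: 10.15
tool_pos: [0.6069, 0.2724, -0.0301]
tool_rot: [180.0, 0.0, 173.1]
force: [-2.0, -0.6, 2.4]
grip_width: 0.0609
```

arm_command:
  targets:
    - [[0, 0, 0.0005, 0, 0, 0, -0.4], [0, 0, 0.001, 0, 0, 0, -0.4], [0, 0, 0.001, 0, 0, 0, -0.4]]

```text
time_s: 10.45
tool_pos: [0.6069, 0.2725, -0.0301]
tool_rot: [180.0, 0.0, 173.2]
force: [-3.3, -1.8, 9.2]
grip_width: 0.061
```

arm_command:
  targets:
    - [[0, 0, 0.0005, 0, 0, 0, -0.4], [0, 0, 0.001, 0, 0, 0, -0.4], [0, 0, 0.001, 0, 0, 0, -0.4]]

```text
time_s: 10.75
tool_pos: [0.6069, 0.2725, -0.0301]
tool_rot: [180.0, 0.0, 173.1]
force: [-5.6, -2.3, 13.5]
grip_width: 0.0609
```

Contact with the bench is at tool z = −0.030, so the tip sits 30 mm behind the stated TCP. I'll rise about 2 mm clear and grip.

arm_command:
  targets:
    - [[0, 0, -0.0045, 0, 0, 0, 0], [0, 0, -0.0045, 0, 0, 0, 1], [0, 0, -0.0045, 0, 0, 0, 1], [0, 0, -0.0045, 0, 0, 0, 1], [0, 0, -0.0045, 0, 0, 0, 1], [0, 0, -0.0045, 0, 0, 0, 1], [0, 0, -0.0045, 0, 0, 0, 1], [0, 0, -0.0045, 0, 0, 0, 1]]

```text
time_s: 11.55
tool_pos: [0.6064, 0.2722, -0.0285]
tool_rot: [-180.0, -0.0, 173.2]
force: [-0.5, 1.8, -3.2]
grip_width: 0.037
```

arm_command:
  targets:
    - [[0, 0, 0, 0, 0, 0, 1], [0, 0, 0, 0, 0, 0, 1]]

```text
time_s: 11.75
tool_pos: [0.6064, 0.2719, -0.0285]
tool_rot: [-180.0, -0.0, 173.1]
force: [0.3, 0.5, -3.0]
grip_width: 0.037
```

arm_command:
  targets:
    - [[0, 0, -0.005, 0, 0, 0, 1], [0, 0, -0.02, 0, 0, 0, 1], [0, 0, -0.05, 0, 0, 0, 1], [0, 0, -0.09, 0, 0, 0, 1], [0, 0, -0.1, 0, 0, 0, 1], [0, 0, -0.1, 0, 0, 0, 1]]

```text
time_s: 12.35
tool_pos: [0.6088, 0.273, 0.0753]
tool_rot: [179.8, 0.3, 173.1]
force: [0.2, 0.8, -4.2]
grip_width: 0.0373
```

```bash
python3 - <<'E'
from cell import *
from h import *
s=read_camera("side")
cv2.imwrite("pics/s6.png",cv2.resize(s["img"][60:180,250:410,::-1],None,fx=5,fy=5))
w=read_camera("wrist");cv2.imwrite("pics/w6.png",w["img"][:,:,::-1])
E
python3 g.py 0.567 -0.1187 0.07 181.6
```

```text
t 12.45 shift [-0.008  -0.3924  0.0012] turn [-0.05 -0.09 -8.45] grip 0.0371 F [-0.3  0.1 -4.2] q7 59.3
```

View pics/s6.png

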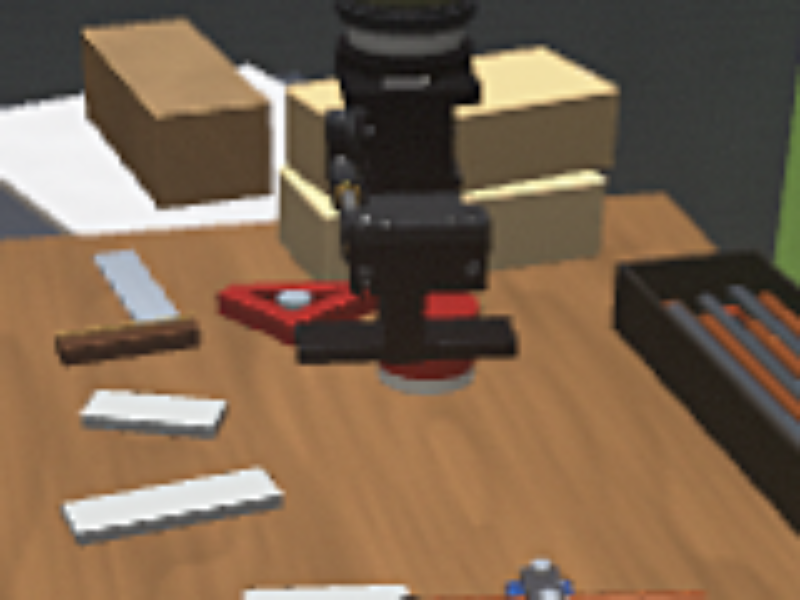

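View pics/w6.png

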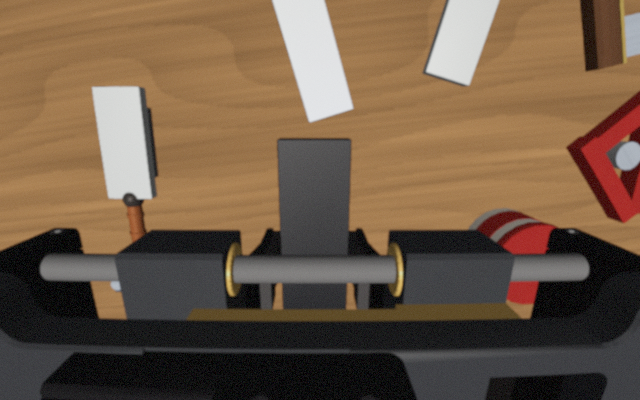

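Core held level, with the finger centred on it (side crop: plate 297–516, finger 385–425). Before travelling I'll compare wrist and top positions for the short base, which both cameras can see.

```bash
python3 - <<'E'
from cell import *
from h import *
w=read_camera("wrist");t=read_camera("top");o=get_obs();print(o["tool_pos"],o["tool_rot"])
b=blob(masks(w["img"])["bright"],(125,145),25);print(b is not None and (b.sum(),rect(w,b,.024)))
b=blob(masks(t["img"])["bright"],(283,206),12);print(b.sum(),rect(t,b,.024))
# plate in hand
b=darkmask(w["img"],(315,190),half=55,th=90)
M,O=pose(w)
ys,xs=np.nonzero(np.zeros((400,640),bool)|(np.abs(np.mgrid[:400,:640][0]-185)<40)&(np.abs(np.mgrid[:400,:640][1]-315)<60))
P=O+px2ray(w,np.c_[xs,ys])[1]*w["z_map"][ys,xs][:,None]
k=P[:,2]>.07;q=P[k];print(k.sum(),np.round(np.percentile(q,[1,50,99],axis=0)*1000,1))
print(rect(w,(lambda m:(m.__setitem__((ys[k],xs[k]),True),m)[1])(np.zeros((400,640),bool)),np.median(q[:,2])))
E
```

```text
[0.60509168 0.27155325 0.06946563] [-179.86248702   -0.2019553   173.14944005]
(np.int64(4677), array([535.7, 124.7,  87.7,  36.2,  -7.8]))
437 [532.9 121.8  90.9  40.   -7.5]
5691 [[547.2 257.3 107.7]
 [568.  276.7 109.1]
 [590.5 296.  110.7]]
[569.1 276.7  42.   38.4  -6.8]
```

The wrist camera reads about 3 mm more in x and y than the top camera for the same base. I'll pause partway, where the wrist camera sees the long base and the held plate together, and place relative to that view.

arm_command:
  targets:
    - [[-0.005, -0.03, 0, 0, 0, -2, 1], [-0.005, -0.07, 0, 0, 0, -5, 1], [-0.005, -0.11, 0, 0, 0, -8.5, 1], [-0.005, -0.15, 0, 0, 0, -8.5, 1], [-0.005, -0.19, 0, 0, 0, -8.5, 1], [-0.005, -0.22, 0, 0, 0, -8.5, 1], [-0.005, -0.24, 0, 0, 0, -8.5, 1], [-0.005, -0.245, 0, 0, 0, -8.5, 1], [-0.005, -0.245, 0, 0, 0, -8.5, 1], [-0.005, -0.245, 0, 0, 0, -8.5, 1]]

```text
time_s: 13.55
tool_pos: [0.5822, 0.0307, 0.0713]
tool_rot: [179.9, -0.1, -178.2]
force: [-0.4, 0.4, -4.2]
grip_width: 0.037
```

```bash
cat > hand.py <<'E'
from cell import *
from h import *
import sys
# plate in hand in wrist view: centreline/far end (tool frame); bright base in view
def hand(w,o,ztop_min):
    M,O=pose(w)
    g=np.mgrid[:400,:640];m=(np.abs(g[1]-315)<60)&(g[0]>60)&(g[0]<228)
    ys,xs=np.nonzero(m);P=O+px2ray(w,np.c_[xs,ys])[1]*w["z_map"][ys,xs][:,None]
    k=P[:,2]>ztop_min;mm=np.zeros((400,640),np.uint8);mm[ys[k],xs[k]]=1
    mm=cv2.morphologyEx(mm,cv2.MORPH_OPEN,np.ones((3,3)))
    z=np.median(P[k][:,2]); c=rect(w,mm,z)
    con=max(cv2.findContours(mm,0,1)[0],key=cv2.contourArea).reshape(-1,2)
    W=np.c_[px2plane(w,con,z),np.full(len(con),z)]
    T=R.from_euler('xyz',o["tool_rot"],degrees=True).inv().apply(W-np.array(o["tool_pos"]))*1000
    xe=np.percentile(T[:,0],[1,99]);ye=np.percentile(T[:,1],[2,98])
    return z,c,np.round(xe,1),np.round(ye,1)
if __name__=="__main__":
    w=read_camera("wrist");o=get_obs();print(np.round(o["tool_pos"],4),np.round(o["tool_rot"],1),o["time_s"],o["grip_width"])
    cv2.imwrite(sys.argv[1],w["img"][:,:,::-1])
    print("hand",hand(w,o,float(sys.argv[2])))
    zb=float(sys.argv[3])
    n,l,st,ce=cv2.connectedComponentsWithStats(masks(w["img"])["bright"].astype(np.uint8))
    for i in range(1,n):
        if st[i,4]>1500: print("bright",ce[i].round(),st[i,4],rect(w,l==i,zb),"at z.01:",rect(w,l==i,.01))
E
python3 hand.py pics/w7.png 0.07 0.024
```

```text
[0.5824 0.0309 0.0714] [ 179.9   -0.  -178.2] 13.6 0.036578298209116566
hand (np.float64(0.10953476173575324), array([544.3,  29.7,  47.3,  37.9,   1.9]), array([14.5, 61.7]), array([-18.9,  18.9]))
bright [618.  80.] 6001 [472.3 269.3 121.1  34.4  10.2] at z.01: [470.  283.4 128.2  36.4  10.2]
bright [433. 152.] 4897 [535.5 124.1  88.6  36.7  -7.6] at z.01: [536.9 129.6  93.8  38.9  -7.6]
bright [136. 170.] 5401 [ 562.  -116.   113.5   36.5    1.4] at z.01: [ 564.9 -124.4  120.1   38.7    1.4]
```

View pics/w7.png

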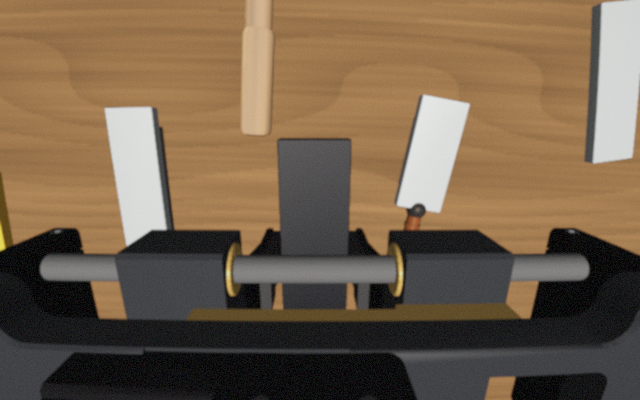

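The wrist view shows the held core at (279–350, 139–230), the long base at (136,170) and the short base at (433,152). The held plate is centred across the fingers and sits about 2 mm toward +x. In this frame the base centre is (569.7, −116), angle 1.5°.

```bash
python3 g.py 0.5675 -0.1162 0.03 181.5
```

```text
t 13.6 shift [ 0.0195 -0.1466  0.0413] turn [ 0.06 -0.04  0.31] grip 0.0366 F [ 0.9  0.9 -3.8] q7 89.2
```

arm_command:
  targets:
    - [[0.005, -0.035, 0, 0, 0, 0.3, 1], [0.01, -0.08, 0, 0, 0, 0.3, 1], [0.0195, -0.12, 0, 0, 0, 0.3, 1], [0.0195, -0.14, 0.005, 0, 0, 0.3, 1], [0.0195, -0.1466, 0.02, 0, 0, 0.3, 1], [0.0195, -0.1466, 0.035, 0, 0, 0.3, 1], [0.0195, -0.1466, 0.041, 0, 0, 0.3, 1], [0.0195, -0.1466, 0.041, 0, 0, 0.3, 1], [0.0195, -0.1466, 0.041, 0, 0, 0.3, 1], [0.0195, -0.1466, 0.041, 0, 0, 0.3, 1]]

```text
time_s: 14.6
tool_pos: [0.568, -0.1176, 0.0315]
tool_rot: [180.0, 0.1, -178.6]
force: [0.4, -0.1, -3.2]
grip_width: 0.0371
```

```bash
python3 g.py 0.5675 -0.1162 -0.003 181.5
```

```text
t 14.6 shift [0.0005 0.0014 0.0345] turn [ 0.01  0.07 -0.06] grip 0.0371 F [ 0.4 -0.1 -3.2] q7 105.4
```

arm_command:
  targets:
    - [[0.0005, 0.0014, 0.01, 0, 0, 0, 1], [0.0005, 0.0014, 0.02, 0, 0, 0, 1], [0.0005, 0.0014, 0.03, 0, 0, 0, 1], [0.0005, 0.0014, 0.034, 0, 0, 0, 1], [0.0005, 0.0014, 0.0345, 0, 0, 0, 1], [0.0005, 0.0014, 0.0345, 0, 0, 0, 1], [0.0005, 0.0014, 0.0345, 0, 0, 0, 1]]

```text
time_s: 15.3
tool_pos: [0.5664, -0.1173, -0.0038]
tool_rot: [180.0, -0.0, -178.7]
force: [-1.6, 0.7, -4.7]
grip_width: 0.0373
```

arm_command:
  targets:
    - [[0, 0, 0.0005, 0, 0, 0, 1], [0, 0, 0.001, 0, 0, 0, 1], [0, 0, 0.001, 0, 0, 0, 1]]

```text
time_s: 15.6
tool_pos: [0.5665, -0.1173, -0.0045]
tool_rot: [180.0, -0.0, -178.7]
force: [-1.6, -0.5, -3.0]
grip_width: 0.0371
```

arm_command:
  targets:
    - [[0, 0, 0, 0, 0, 0, -0.3], [0, 0, 0, 0, 0, 0, -0.3], [0, 0, 0, 0, 0, 0, -0.3], [0, 0, 0, 0, 0, 0, -0.3], [0, 0, -0.01, 0, 0, 0, -0.3], [0, 0, -0.03, 0, 0, 0, -0.3], [0, 0, -0.07, 0, 0, 0, -0.3], [0, 0, -0.1, 0, 0, 0, -0.3]]

```text
time_s: 16.4
tool_pos: [0.5674, -0.1175, 0.0982]
tool_rot: [-180.0, 0.1, -178.7]
force: [1.6, -0.6, 0.3]
grip_width: 0.0562
```

```bash
python3 g.py 0.47 0.2835 0.08 190.3; python3 - <<'E'
from cell import *
from h import *
s=read_camera("side");cv2.imwrite("pics/s8.png",cv2.resize(s["img"][160:270,280:440,::-1],None,fx=5,fy=5))
E
```

```text
t 16.4 shift [0.0881 0.4031 0.0179] turn [-0.03  0.11 -8.97] grip 0.0562 F [ 1.6 -0.6  0.3] q7 104.1
```

View pics/s8.png

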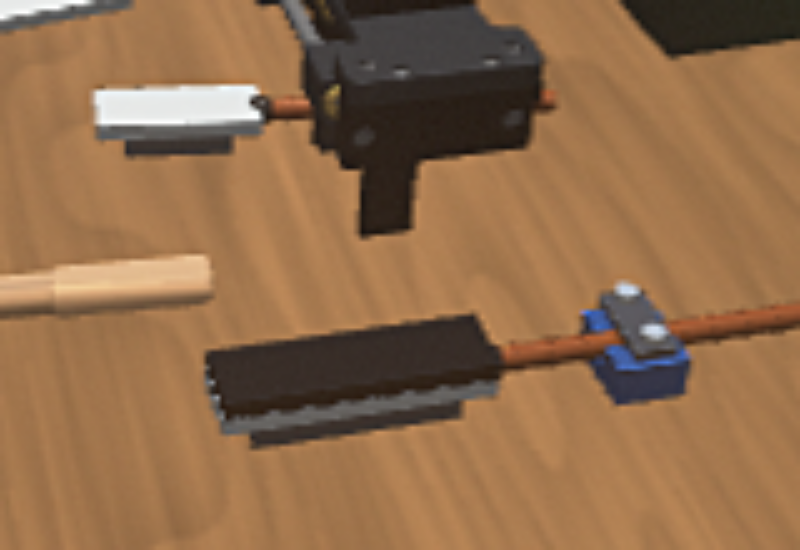

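The side crop shows the core lying flat and flush on the long base (206–497, 315–420). Next is the long cover; the wrist and corrected top views agree on (470.5, 283.6), angle 10.3°.

arm_command:
  targets:
    - [[0.005, 0.03, 0, 0, 0, -1, -0.4], [0.015, 0.075, 0, 0, 0, -2, -0.4], [0.03, 0.12, 0, 0, 0, -4, -0.4], [0.04, 0.165, 0, 0, 0, -6, -0.4], [0.05, 0.21, 0, 0, 0, -8, -0.4], [0.06, 0.255, 0, 0, 0, -9, -0.4], [0.07, 0.3, 0, 0, 0, -9, -0.4], [0.08, 0.345, 0, 0, 0, -9, -0.4], [0.088, 0.385, 0.0, 0, 0, -9, -0.4], [0.088, 0.403, 0.02, 0, 0, -9, -0.4]]

```text
time_s: 17.45
tool_pos: [0.4693, 0.2903, 0.0788]
tool_rot: [179.7, 0.4, -169.3]
force: [-0.2, -0.2, -0.1]
grip_width: 0.0604
```

arm_command:
  targets:
    - [[0, 0.004, 0.03, 0, 0, 0, -0.4], [0, 0.004, 0.06, 0, 0, 0, -0.4], [0, 0.004, 0.07, 0, 0, 0, -0.4], [0, 0.004, 0.07, 0, 0, 0, -0.4]]

```text
time_s: 17.85
tool_pos: [0.4677, 0.2867, 0.0045]
tool_rot: [-179.9, -0.1, -169.7]
force: [0.2, -0.2, 0.7]
grip_width: 0.061
```

```bash
python3 g.py 0.4705 0.2837 -0.0285 190.3; python3 hand.py pics/w9.png 0.005 0.024; python3 m.py lcore,366,192,dark,.034 lb,366,192,bright,.024 score,467,218,dark,.01
```

```text
t 17.85 shift [-0.0023 -0.0034  0.033 ] turn [-0.07 -0.14  0.03] grip 0.061 F [ 0.2 -0.2  0.7] q7 65.8
[0.4688 0.2874 0.0059] [-180.     0.  -169.7] 17.9 0.060965813285724306
hand (np.float64(0.009686506079872939), array([436.2, 277.9,  60.4,  37.9,  10.3]), array([ 3.6, 64. ]), array([-22.3,  15.4]))
bright [309. 192.] 6945 [441.9 279.1  73.1  34.7  10.3] at z.01: [445.4 279.4  79.   37.5  10.3]
lcore (543, array([ 568.1, -117.6,  129.9,   36.4,    1.5]))
lb None
score (403, array([ 487.2, -412.1,   88.1,   39.8,    6.3]))
```

View pics/w9.png

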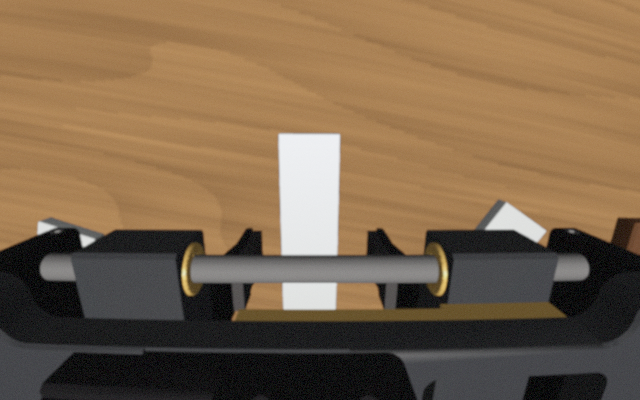

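Bright long cover at (278–340, 133–230) sits between the jaws. The top view now puts the long core at (568.1, −117.6) against base (567.2, −118.8), about 1.5 mm off and well within limits.

arm_command:
  targets:
    - [[-0.001, -0.0035, 0.01, 0, 0, 0, -0.4], [-0.001, -0.0035, 0.02, 0, 0, 0, -0.4], [-0.001, -0.0035, 0.028, 0, 0, 0, -0.4], [-0.001, -0.0035, 0.032, 0, 0, 0, -0.4], [-0.001, -0.0035, 0.0335, 0, 0, 0, -0.4], [-0.001, -0.0035, 0.0335, 0, 0, 0, -0.4]]

```text
time_s: 18.55
tool_pos: [0.47, 0.2843, -0.0283]
tool_rot: [-180.0, -0.0, -169.6]
force: [1.0, -0.2, 0.4]
grip_width: 0.0611
```

arm_command:
  targets:
    - [[0, 0, 0, 0, 0, 0, 1], [0, 0, 0, 0, 0, 0, 1], [0, 0, 0, 0, 0, 0, 1], [0, 0, 0, 0, 0, 0, 1], [0, 0, 0, 0, 0, 0, 1], [0, 0, 0, 0, 0, 0, 1], [0, 0, 0, 0, 0, 0, 1]]

```text
time_s: 19.25
tool_pos: [0.4703, 0.2842, -0.0278]
tool_rot: [-180.0, 0.0, -169.7]
force: [-0.3, -0.5, 1.6]
grip_width: 0.0369
```

arm_command:
  targets:
    - [[0, 0, -0.005, 0, 0, 0, 1], [0, 0, -0.02, 0, 0, 0, 1], [0, 0, -0.05, 0, 0, 0, 1], [0, 0, -0.09, 0, 0, 0, 1], [0, 0, -0.11, 0, 0, 0, 1], [0, 0, -0.11, 0, 0, 0, 1], [0, 0, -0.11, 0, 0, 0, 1]]

```text
time_s: 19.95
tool_pos: [0.4697, 0.2841, 0.0818]
tool_rot: [180.0, -0.0, -169.6]
force: [-0.5, -0.9, -5.0]
grip_width: 0.0368
```

```bash
python3 hand.py pics/w10.png 0.07 0.024;python3 g.py 0.5675 -0.1175 0.08 181.5; python3 m.py scov,184,230,bright,.01
```

```text
[0.469  0.2836 0.0807] [-1.799e+02 -1.000e-01 -1.696e+02] 20.0 0.037202915483110804
hand (np.float64(0.11929649524592154), array([430.8, 277.4,  51. ,  37.8,  10.3]), array([13.4, 64.3]), array([-18.2,  19.6]))
bright [314. 192.] 8375 [462.1 282.9 106.6  59.8  10.4] at z.01: [465.5 283.6 112.5  63.2  10.4]
bright [456. 208.] 1745 [455.5 407.2  51.8  34.  -22.4] at z.01: [458.6 414.7  54.7  35.9 -22.4]
bright [130. 221.] 1771 [521.4 126.5  59.5  36.   -7.9] at z.01: [528.2 118.4  62.8  38.   -7.9]
bright [314. 296.] 1522 [558.4 300.5  59.1  26.1 -79.6] at z.01: [567.3 302.1  62.4  27.5 -79.6]
t 20.0 shift [-0.0248 -0.4123  0.001 ] turn [-0.06 -0.12  8.85] grip 0.0372 F [ 0.2 -1.  -4.4] q7 66.3
scov None
```

View pics/w10.png

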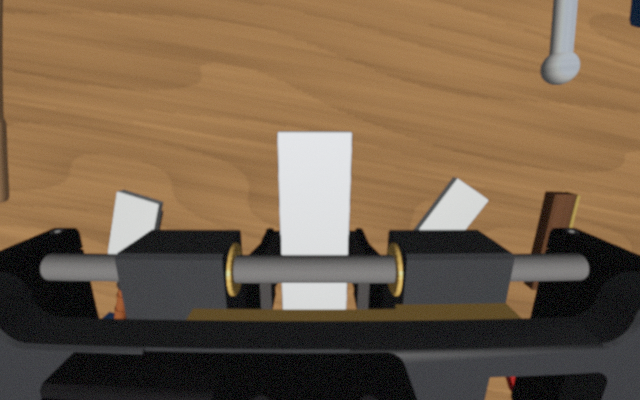

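Held cover at (278–351, 131–230), centred. Its end lies 2.6 mm further out than the core's did, so I'm adjusting the TCP x to 568.

arm_command:
  targets:
    - [[-0.002, -0.03, 0, 0, 0, 1, 1], [-0.005, -0.075, 0, 0, 0, 3, 1], [-0.008, -0.12, 0, 0, 0, 5, 1], [-0.01, -0.165, 0, 0, 0, 7, 1], [-0.012, -0.21, 0, 0, 0, 8.8, 1], [-0.015, -0.255, 0, 0, 0, 8.8, 1], [-0.018, -0.3, 0, 0, 0, 8.8, 1], [-0.02, -0.345, 0, 0, 0, 8.8, 1], [-0.024, -0.385, 0, 0, 0, 8.8, 1], [-0.025, -0.412, 0, 0, 0, 8.8, 1]]

```text
time_s: 21.05
tool_pos: [0.5677, -0.1205, 0.08]
tool_rot: [-179.9, -0.2, -178.6]
force: [-0.7, -0.9, -3.8]
grip_width: 0.0371
```

arm_command:
  targets:
    - [[0, 0, 0.01, 0, 0, 0, 1], [0, 0, 0.03, 0, 0, 0, 1], [0, 0, 0.04, 0, 0, 0, 1], [0, 0, 0.04, 0, 0, 0, 1], [0, 0, 0.04, 0, 0, 0, 1]]

```text
time_s: 21.55
tool_pos: [0.5684, -0.1159, 0.0414]
tool_rot: [180.0, -0.1, -178.4]
force: [0.0, -0.5, -4.3]
grip_width: 0.0371
```

```bash
python3 g.py 0.568 -0.118 0.0065 181.5
```

```text
t 21.55 shift [ 0.0004 -0.0021  0.0349] turn [ 0.01 -0.07  0.1 ] grip 0.0371 F [ 0.  -0.5 -4.3] q7 105.0
```

arm_command:
  targets:
    - [[0.0004, -0.002, 0.01, 0, 0, 0, 1], [0.0004, -0.002, 0.02, 0, 0, 0, 1], [0.0004, -0.002, 0.03, 0, 0, 0, 1], [0.0004, -0.002, 0.034, 0, 0, 0, 1], [0.0004, -0.002, 0.0348, 0, 0, 0, 1], [0.0004, -0.002, 0.0348, 0, 0, 0, 1], [0.0004, -0.002, 0.0348, 0, 0, 0, 1]]

```text
time_s: 22.25
tool_pos: [0.5687, -0.1186, 0.0074]
tool_rot: [-180.0, 0.0, -178.5]
force: [0.3, 0.3, -3.6]
grip_width: 0.0371
```

```bash
python3 g.py 0.568 -0.118 0.006 181.5
```

```text
t 22.25 shift [0.0007 0.0006 0.0014] turn [-0.    0.04  0.05] grip 0.0371 F [ 0.3  0.3 -3.6] q7 106.0
```

arm_command:
  targets:
    - [[0.0005, 0.0005, 0.001, 0, 0, 0, 1], [0.0005, 0.0005, 0.0015, 0, 0, 0, 1], [0.0005, 0.0005, 0.0015, 0, 0, 0, 1]]

```text
time_s: 22.55
tool_pos: [0.5682, -0.118, 0.0062]
tool_rot: [180.0, 0.0, -178.4]
force: [-0.7, 0.3, 0.2]
grip_width: 0.0371
```

arm_command:
  targets:
    - [[0, 0, 0, 0, 0, 0, -0.3], [0, 0, 0, 0, 0, 0, -0.3], [0, 0, 0, 0, 0, 0, -0.3], [0, 0, 0, 0, 0, 0, -0.3], [0, 0, -0.01, 0, 0, 0, -0.3], [0, 0, -0.03, 0, 0, 0, -0.3], [0, 0, -0.07, 0, 0, 0, -0.3], [0, 0, -0.1, 0, 0, 0, -0.3]]

```text
time_s: 23.35
tool_pos: [0.5685, -0.1183, 0.1083]
tool_rot: [-180.0, 0.1, -178.5]
force: [0.7, 0.2, 0.2]
grip_width: 0.0565
```

```bash
python3 g.py 0.49 -0.409 0.09 186.3; python3 - <<'E'
from cell import *
from h import *
s=read_camera("side");cv2.imwrite("pics/s11.png",cv2.resize(s["img"][160:270,280:440,::-1],None,fx=5,fy=5))
E
```

```text
t 23.35 shift [ 0.0863 -0.2885  0.0182] turn [-0.02  0.1  -4.76] grip 0.0565 F [0.7 0.2 0.2] q7 104.2
```

View pics/s11.png

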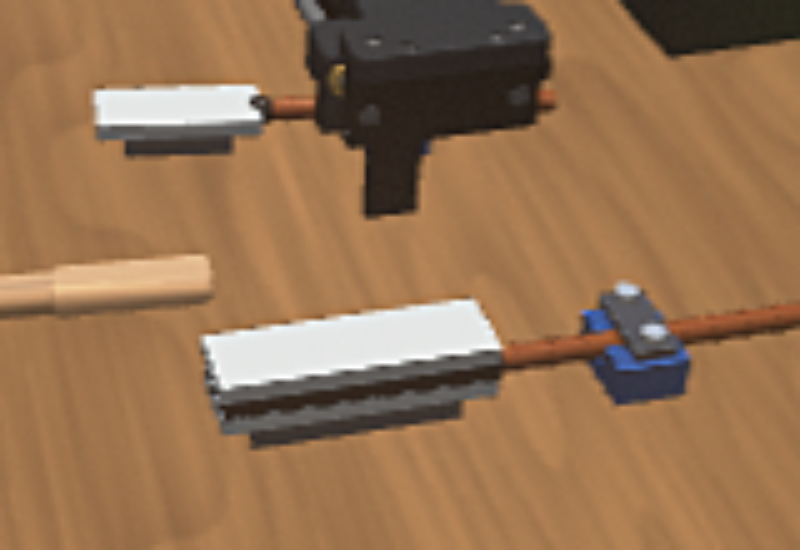

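All three layers of the long billet are flush (203–500, 300–430 in the crop). Next is the short core.

arm_command:
  targets:
    - [[0.01, -0.03, 0, 0, 0, -1, -0.4], [0.025, -0.075, 0, 0, 0, -2, -0.4], [0.04, -0.12, 0, 0, 0, -3, -0.4], [0.05, -0.165, 0, 0, 0, -4, -0.4], [0.06, -0.21, 0, 0, 0, -4.7, -0.4], [0.075, -0.25, 0, 0, 0, -4.7, -0.4], [0.086, -0.28, 0, 0, 0, -4.7, -0.4], [0.086, -0.2885, 0.01, 0, 0, -4.7, -0.4], [0.086, -0.2885, 0.04, 0, 0, -4.7, -0.4], [0.086, -0.2885, 0.07, 0, 0, -4.7, -0.4]]

```text
time_s: 24.4
tool_pos: [0.491, -0.4085, 0.0354]
tool_rot: [-180.0, 0.1, -173.7]
force: [0.0, -0.2, -0.6]
grip_width: 0.0607
```

arm_command:
  targets:
    - [[0, 0, 0.015, 0, 0, 0, -0.4], [0, 0, 0.03, 0, 0, 0, -0.4], [0, 0, 0.03, 0, 0, 0, -0.4], [0, 0, 0.03, 0, 0, 0, -0.4]]

```text
time_s: 24.8
tool_pos: [0.4904, -0.4089, 0.0063]
tool_rot: [-180.0, 0.0, -173.7]
force: [0.6, -0.9, 0.4]
grip_width: 0.0611
```

```bash
python3 g.py 0.49 -0.4093 -0.0285 186.2; python3 hand.py pics/w12.png 0.005 0.024; python3 m.py lcov,366,192,bright,.044 scov,184,230,bright,.01
```

```text
t 24.8 shift [ 0.0005 -0.0004  0.0348] turn [-0.03  0.05  0.07] grip 0.0611 F [ 0.6 -0.9  0.4] q7 143.1
[ 0.4907 -0.4093  0.0069] [-1.799e+02  1.000e-01 -1.737e+02] 24.85 0.06102738036259235
hand (np.float64(0.009656999820044393), array([ 467. , -414. ,   44.2,   37.9,    6.3]), array([ 1.9, 46.2]), array([-21. ,  16.7]))
lcov (641, array([ 565.9, -120.5,  130.5,   39.5,    1.3]))
scov (429, array([472.5, 406.2,  91. ,  39. , -22.3]))
```

View pics/w12.png

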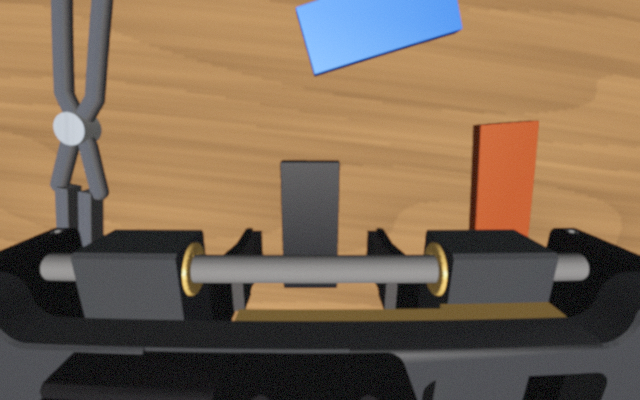

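The dark short core is at (281–339, 160–230) between the jaws. The blue piece at (380,30) and the rusty bar at (503,180) are clear. The long cover measures within 2 mm of its base.

arm_command:
  targets:
    - [[0.001, -0.002, 0.01, 0, 0, 0, -0.4], [0.001, -0.002, 0.02, 0, 0, 0, -0.4], [0.001, -0.002, 0.029, 0, 0, 0, -0.4], [0.001, -0.002, 0.0335, 0, 0, 0, -0.4], [0.001, -0.002, 0.0345, 0, 0, 0, -0.4], [0.001, -0.002, 0.0345, 0, 0, 0, -0.4]]

```text
time_s: 25.5
tool_pos: [0.4889, -0.4108, -0.0292]
tool_rot: [180.0, -0.0, -173.8]
force: [-0.7, -0.3, 0.7]
grip_width: 0.0609
```

arm_command:
  targets:
    - [[0, 0, 0, 0, 0, 0, 1], [0, 0, 0, 0, 0, 0, 1], [0, 0, 0, 0, 0, 0, 1], [0, 0, 0, 0, 0, 0, 1], [0, 0, 0, 0, 0, 0, 1], [0, 0, 0, 0, 0, 0, 1], [0, 0, 0, 0, 0, 0, 1]]

```text
time_s: 26.2
tool_pos: [0.4891, -0.4111, -0.0286]
tool_rot: [-180.0, 0.0, -173.8]
force: [-0.5, -0.4, 1.7]
grip_width: 0.0371
```

arm_command:
  targets:
    - [[0, 0, -0.005, 0, 0, 0, 1], [0, 0, -0.02, 0, 0, 0, 1], [0, 0, -0.05, 0, 0, 0, 1], [0, 0, -0.09, 0, 0, 0, 1], [0, 0, -0.11, 0, 0, 0, 1], [0, 0, -0.11, 0, 0, 0, 1], [0, 0, -0.11, 0, 0, 0, 1]]

```text
time_s: 26.9
tool_pos: [0.4888, -0.4104, 0.0811]
tool_rot: [180.0, 0.0, -173.7]
force: [-0.2, -0.1, -3.5]
grip_width: 0.0374
```

```bash
python3 hand.py pics/w13.png 0.07 0.024;python3 g.py 0.535 0.1235 0.09 172.4
```

```text
[ 0.4881 -0.4098  0.0798] [ 1.799e+02 -1.000e-01 -1.737e+02] 26.95 0.03718537691874262
hand (np.float64(0.11927950870307696), array([ 459.1, -413.3,   37.8,   30.9,  -83.7]), array([13.8, 44.7]), array([-19.1,  18.6]))
t 26.95 shift [-0.1047  0.5251 -0.0093] turn [ 0.1  -0.1  13.85] grip 0.0372 F [ 0.1  0.  -3.4] q7 141.7
```

View pics/w13.png

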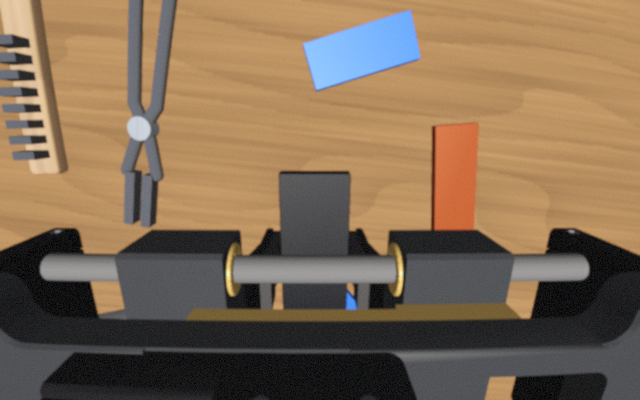

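Short core held at (279–350, 171–230). I'm moving it over the short base; the path at 0.11 m clears everything.

arm_command:
  targets:
    - [[-0.005, 0.03, 0, 0, 0, 1, 1], [-0.015, 0.075, 0, 0, 0, 2, 1], [-0.025, 0.12, 0, 0, 0, 4, 1], [-0.035, 0.165, 0, 0, 0, 6, 1], [-0.045, 0.21, 0, 0, 0, 8, 1], [-0.055, 0.255, 0, 0, 0, 10, 1], [-0.065, 0.3, 0, 0, 0, 12, 1], [-0.075, 0.345, 0, 0, 0, 13.8, 1], [-0.08, 0.385, 0, 0, 0, 13.8, 1], [-0.09, 0.42, 0, 0, 0, 13.8, 1]]

```text
time_s: 27.95
tool_pos: [0.5303, 0.019, 0.079]
tool_rot: [-180.0, -0.3, 172.5]
force: [1.1, -0.2, -2.8]
grip_width: 0.0372
```

```bash
python3 g.py 0.5345 0.1235 0.06 172.4
```

```text
t 27.95 shift [0.0093 0.1042 0.019 ] turn [-0.03 -0.25  0.14] grip 0.0372 F [ 1.1 -0.2 -2.8] q7 79.6
```

arm_command:
  targets:
    - [[0.003, 0.04, 0, 0, 0, 0, 1], [0.006, 0.075, 0.0, 0, 0, 0, 1], [0.009, 0.095, 0.0, 0, 0, 0, 1], [0.009, 0.095, 0.015, 0, 0, 0, 1], [0.009, 0.095, 0.03, 0, 0, 0, 1], [0.009, 0.095, 0.04, 0, 0, 0, 1], [0.009, 0.095, 0.04, 0, 0, 0, 1], [0.009, 0.095, 0.04, 0, 0, 0, 1]]

```text
time_s: 28.75
tool_pos: [0.536, 0.1105, 0.0405]
tool_rot: [-180.0, -0.1, 172.3]
force: [-0.2, -0.2, -2.3]
grip_width: 0.0369
```

```bash
python3 g.py 0.5345 0.1235 -0.004 172.4
```

```text
t 28.75 shift [0.0032 0.0128 0.0445] turn [-0.04 -0.06 -0.06] grip 0.0369 F [-0.2 -0.2 -2.3] q7 69.9
```

arm_command:
  targets:
    - [[0.003, 0.0128, 0.005, 0, 0, 0, 1], [0.003, 0.0128, 0.015, 0, 0, 0, 1], [0.003, 0.0128, 0.03, 0, 0, 0, 1], [0.003, 0.0128, 0.04, 0, 0, 0, 1], [0.003, 0.0128, 0.043, 0, 0, 0, 1], [0.003, 0.0128, 0.0435, 0, 0, 0, 1], [0.003, 0.0128, 0.0435, 0, 0, 0, 1], [0.003, 0.0128, 0.0435, 0, 0, 0, 1]]

```text
time_s: 29.55
tool_pos: [0.5355, 0.1249, -0.0018]
tool_rot: [180.0, 0.1, 172.4]
force: [0.1, -0.4, -2.7]
grip_width: 0.0372
```

```bash
python3 g.py 0.5345 0.1235 -0.0045 172.4
```

```text
t 29.55 shift [ 0.0008 -0.0016  0.0027] turn [0.03 0.06 0.04] grip 0.0372 F [ 0.1 -0.4 -2.7] q7 69.0
```

arm_command:
  targets:
    - [[0.0008, -0.001, 0.001, 0, 0, 0, 1], [0.0008, -0.001, 0.0022, 0, 0, 0, 1], [0.0008, -0.001, 0.0025, 0, 0, 0, 1], [0.0008, -0.001, 0.0025, 0, 0, 0, 1]]

```text
time_s: 29.95
tool_pos: [0.5341, 0.1239, -0.0047]
tool_rot: [180.0, 0.0, 172.4]
force: [-0.7, -1.1, -1.1]
grip_width: 0.0371
```

arm_command:
  targets:
    - [[0, 0, 0, 0, 0, 0, -0.3], [0, 0, 0, 0, 0, 0, -0.3], [0, 0, 0, 0, 0, 0, -0.3], [0, 0, 0, 0, 0, 0, -0.3], [0, 0, -0.01, 0, 0, 0, -0.3], [0, 0, -0.03, 0, 0, 0, -0.3], [0, 0, -0.07, 0, 0, 0, -0.3], [0, 0, -0.1, 0, 0, 0, -0.3]]

```text
time_s: 30.75
tool_pos: [0.5346, 0.1241, 0.0978]
tool_rot: [180.0, 0.1, 172.4]
force: [0.3, -0.9, 0.3]
grip_width: 0.0565
```

```bash
python3 g.py 0.475 0.4085 0.09 158; python3 - <<'E'
from cell import *
from h import *
s=read_camera("side");cv2.imwrite("pics/s14.png",cv2.resize(s["img"][130:240,260:420,::-1],None,fx=5,fy=5))
E
```

```text
t 30.75 shift [0.0965 0.2741 0.0078] turn [ 0.05  0.09 14.45] grip 0.0565 F [ 0.3 -0.9  0.3] q7 68.0
```

View pics/s14.png

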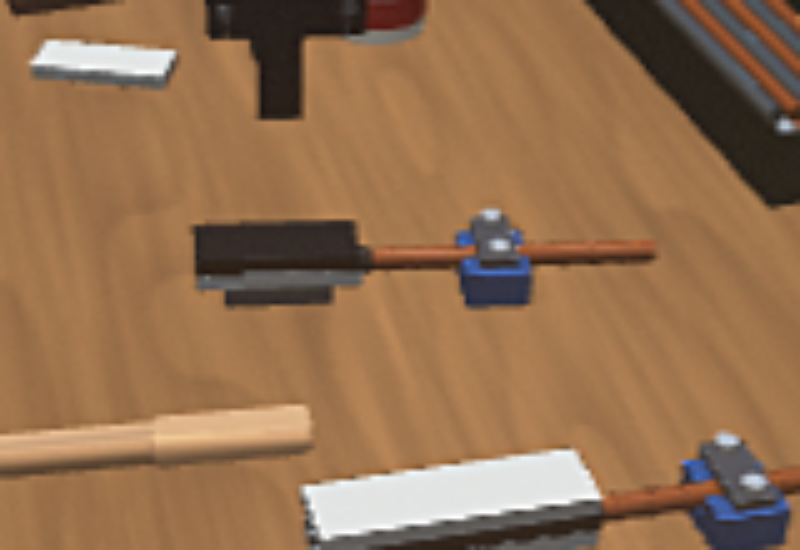

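Short core lies flat on its base (194–358, 222–270 in the crop). Now the short cover.

arm_command:
  targets:
    - [[0.01, 0.03, 0, 0, 0, 2, -0.4], [0.025, 0.075, 0, 0, 0, 5, -0.4], [0.04, 0.12, 0, 0, 0, 8, -0.4], [0.055, 0.165, 0, 0, 0, 11, -0.4], [0.07, 0.21, 0, 0, 0, 14, -0.4], [0.085, 0.245, 0, 0, 0, 14, -0.4], [0.0965, 0.27, 0, 0, 0, 14, -0.4], [0.0965, 0.274, 0.01, 0, 0, 14, -0.4], [0.0965, 0.274, 0.04, 0, 0, 14, -0.4], [0.0965, 0.274, 0.06, 0, 0, 14, -0.4]]

```text
time_s: 31.8
tool_pos: [0.4746, 0.4069, 0.0337]
tool_rot: [-179.9, 0.0, 158.4]
force: [0.0, -0.7, -0.7]
grip_width: 0.061
```

arm_command:
  targets:
    - [[0, 0, 0.015, 0, 0, 0, -0.4], [0, 0, 0.03, 0, 0, 0, -0.4], [0, 0, 0.03, 0, 0, 0, -0.4], [0, 0, 0.03, 0, 0, 0, -0.4]]

```text
time_s: 32.2
tool_pos: [0.4748, 0.4082, 0.0054]
tool_rot: [180.0, 0.0, 158.4]
force: [-0.7, 0.5, -0.3]
grip_width: 0.0608
```

```bash
python3 g.py 0.4753 0.409 -0.0285 158.2; python3 hand.py pics/w15.png 0.005 0.024; python3 m.py score,283,206,dark,.034 lcov,366,192,bright,.044
```

```text
t 32.2 shift [-0.0002  0.0009  0.0339] turn [0.02 0.01 0.23] grip 0.0608 F [-0.7  0.5 -0.3] q7 25.5
[0.4751 0.4087 0.0061] [179.9   0.  158.4] 32.25 0.06102242089054373
hand (np.float64(0.009664905725005918), array([452.8, 417.8,  44.1,  37.9, -22.1]), array([ 2.2, 46.2]), array([-18.6,  19.2]))
bright [559. 163.] 3573 [483.4 574.7  85.3  27.4 -81.5] at z.01: [489.3 586.   92.2  29.6 -81.5]
bright [315. 208.] 5337 [458.  415.3  58.3  35.1 -22.1] at z.01: [461.9 413.8  63.   38.  -22.1]
score (378, array([535.2, 120.3,  90.9,  35.6,  -7.5]))
lcov (641, array([ 565.9, -120.5,  130.5,   39.5,    1.3]))
```

View pics/w15.png

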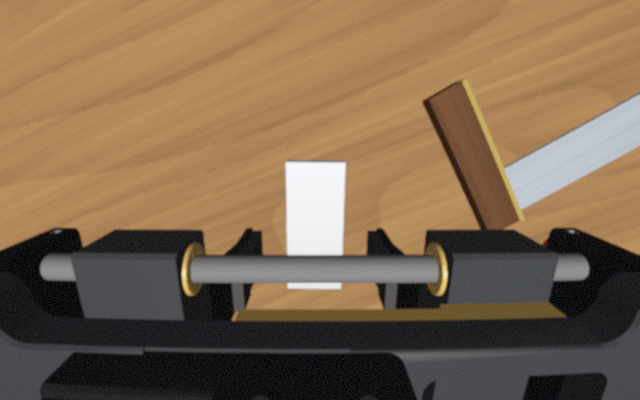

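The short cover at (286–345, 161–230) is centred between the jaws. The short core measures 2.7 mm from its base centre, within the 8 mm limit.

arm_command:
  targets:
    - [[0.001, 0, 0.01, 0, 0, 0.4, -0.4], [0.001, 0, 0.02, 0, 0, 0.4, -0.4], [0.001, 0, 0.029, 0, 0, 0.4, -0.4], [0.001, 0, 0.033, 0, 0, 0.4, -0.4], [0.001, 0, 0.0338, 0, 0, 0.4, -0.4], [0.001, 0, 0.0338, 0, 0, 0.4, -0.4]]

```text
time_s: 32.9
tool_pos: [0.4734, 0.4087, -0.0288]
tool_rot: [-180.0, -0.0, 158.1]
force: [0.8, -0.0, 0.7]
grip_width: 0.0611
```

arm_command:
  targets:
    - [[0, 0, 0, 0, 0, 0, 1], [0, 0, 0, 0, 0, 0, 1], [0, 0, 0, 0, 0, 0, 1], [0, 0, 0, 0, 0, 0, 1], [0, 0, 0, 0, 0, 0, 1], [0, 0, 0, 0, 0, 0, 1], [0, 0, 0, 0, 0, 0, 1]]

```text
time_s: 33.6
tool_pos: [0.4736, 0.4088, -0.0284]
tool_rot: [180.0, 0.0, 158.1]
force: [-0.4, -0.3, 1.7]
grip_width: 0.0369
```

arm_command:
  targets:
    - [[0, 0, -0.005, 0, 0, 0, 1], [0, 0, -0.02, 0, 0, 0, 1], [0, 0, -0.05, 0, 0, 0, 1], [0, 0, -0.09, 0, 0, 0, 1], [0, 0, -0.11, 0, 0, 0, 1], [0, 0, -0.11, 0, 0, 0, 1], [0, 0, -0.11, 0, 0, 0, 1]]

```text
time_s: 34.3
tool_pos: [0.4732, 0.4085, 0.0814]
tool_rot: [180.0, 0.0, 158.1]
force: [-1.0, -0.1, -3.4]
grip_width: 0.0369
```

```bash
python3 hand.py pics/w16.png 0.07 0.024;python3 g.py 0.533 0.1235 0.075 172.4
```

```text
[0.4726 0.4079 0.0802] [-1.799e+02 -1.000e-01  1.581e+02] 34.35 0.037010566835603206
hand (np.float64(0.11944433652630998), array([445.7, 419.9,  37.8,  30.9,  68.1]), array([14. , 44.9]), array([-17.9,  19.8]))
bright [314. 213.] 5552 [482.2 405.1  73.5  60.7 -21.9] at z.01: [486.3 403.5  77.6  64.1 -21.9]
bright [314. 295.] 1646 [556.  374.9  60.2  27.1  68.1] at z.01: [564.3 371.6  63.6  28.6  68.1]
t 34.35 shift [-0.1623 -0.2412  0.0055] turn [ -0.11  -0.06 -14.35] grip 0.037 F [ 0.7 -1.  -2. ] q7 25.0
```

View pics/w16.png

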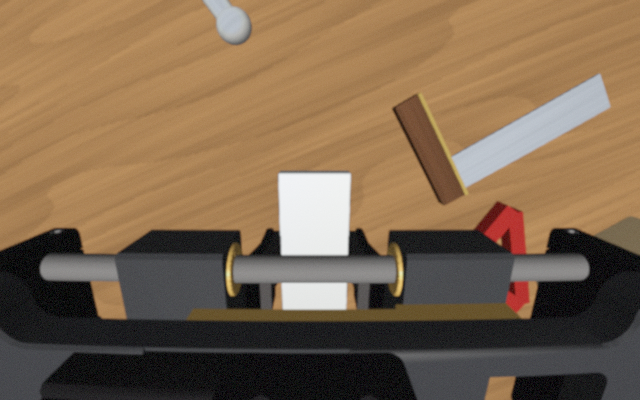

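Short cover held at (279–350, 171–230). Target TCP (533.5, 124.3), between the core's reading and the base.

arm_command:
  targets:
    - [[-0.015, -0.025, 0, 0, 0, -1, 1], [-0.04, -0.06, 0, 0, 0, -3, 1], [-0.065, -0.095, 0, 0, 0, -6, 1], [-0.09, -0.135, 0, 0, 0, -9, 1], [-0.115, -0.17, 0, 0, 0, -12, 1], [-0.14, -0.205, 0, 0, 0, -14.3, 1], [-0.155, -0.23, 0, 0, 0, -14.3, 1], [-0.1623, -0.2405, 0, 0, 0, -14.3, 1], [-0.1623, -0.2405, 0.02, 0, 0, -14.3, 1], [-0.1623, -0.2405, 0.03, 0, 0, -14.3, 1]]

```text
time_s: 35.35
tool_pos: [0.5322, 0.1252, 0.0489]
tool_rot: [-179.9, -0.2, 172.4]
force: [-0.6, 1.0, -2.8]
grip_width: 0.0372
```

arm_command:
  targets:
    - [[0, 0, 0, 0, 0, 0, 1], [0, 0, 0, 0, 0, 0, 1], [0, 0, 0, 0, 0, 0, 1]]

```text
time_s: 35.65
tool_pos: [0.5343, 0.1259, 0.0518]
tool_rot: [180.0, 0.0, 172.4]
force: [-0.4, -0.6, -2.3]
grip_width: 0.0366
```

```bash
python3 g.py 0.5335 0.1243 0.006 172.4
```

```text
t 35.65 shift [ 0.0006 -0.0018  0.0458] turn [0.03 0.03 0.03] grip 0.0366 F [-0.4 -0.6 -2.3] q7 68.1
```

arm_command:
  targets:
    - [[0.0006, -0.0018, 0.01, 0, 0, 0, 1], [0.0006, -0.0018, 0.025, 0, 0, 0, 1], [0.0006, -0.0018, 0.037, 0, 0, 0, 1], [0.0006, -0.0018, 0.043, 0, 0, 0, 1], [0.0006, -0.0018, 0.0445, 0, 0, 0, 1], [0.0006, -0.0018, 0.0445, 0, 0, 0, 1], [0.0006, -0.0018, 0.0445, 0, 0, 0, 1]]

```text
time_s: 36.35
tool_pos: [0.5336, 0.1233, 0.0071]
tool_rot: [180.0, 0.0, 172.3]
force: [0.5, -0.1, -2.4]
grip_width: 0.0371
```

```bash
python3 g.py 0.5335 0.1243 0.006 172.4
```

```text
t 36.35 shift [0.0002 0.001  0.0011] turn [ 0.01  0.03 -0.05] grip 0.0371 F [ 0.5 -0.1 -2.4] q7 68.7
```

arm_command:
  targets:
    - [[0, 0.001, 0.0005, 0, 0, 0, 1], [0, 0.001, 0.0011, 0, 0, 0, 1], [0, 0.001, 0.0011, 0, 0, 0, 1]]

```text
time_s: 36.65
tool_pos: [0.5335, 0.1244, 0.0059]
tool_rot: [180.0, 0.0, 172.4]
force: [0.3, 0.4, -2.3]
grip_width: 0.0369
```

arm_command:
  targets:
    - [[0, 0, 0, 0, 0, 0, -0.3], [0, 0, 0, 0, 0, 0, -0.3], [0, 0, 0, 0, 0, 0, -0.3], [0, 0, 0, 0, 0, 0, -0.3], [0, 0, -0.01, 0, 0, 0, -0.3], [0, 0, -0.03, 0, 0, 0, -0.3], [0, 0, -0.07, 0, 0, 0, -0.3], [0, 0, -0.11, 0, 0, 0, -0.3], [0, 0, -0.13, 0, 0, 0, -0.3]]

```text
time_s: 37.55
tool_pos: [0.5354, 0.1247, 0.1406]
tool_rot: [179.8, 0.3, 172.3]
force: [-0.2, 0.2, -0.8]
grip_width: 0.0563
```

arm_command:
  targets:
    - [[0, 0.03, 0, 0, 0, 0, -0.3], [0, 0.07, 0, 0, 0, 0, -0.3], [0, 0.11, 0, 0, 0, 0, -0.3], [0, 0.15, 0, 0, 0, 0, -0.3], [0, 0.18, 0, 0, 0, 0, -0.3], [0, 0.2, 0, 0, 0, 0, -0.3], [0, 0.2, 0, 0, 0, 0, -0.3], [0, 0.2, 0, 0, 0, 0, -0.3]]

```text
time_s: 38.35
tool_pos: [0.5601, 0.3219, 0.1361]
tool_rot: [-180.0, 0.0, 172.4]
force: [-0.1, -1.5, -0.3]
grip_width: 0.0568
```

```bash
python3 m.py lcov,366,192,bright,.044 scov,283,206,bright,.044; python3 - <<'E'
from cell import *
from h import *
import pickle
s=read_camera("side");t=read_camera("top");w=read_camera("wrist");print(get_obs()["time_s"],get_obs()["tool_pos"])
a=cv2.resize(s["img"][150:270,280:440,::-1],None,fx=5,fy=5);cv2.imwrite("pics/s17.png",a);cv2.imwrite("pics/w17.png",w["img"][:,:,::-1])
i=t["img"][:,:,::-1];cv2.imwrite("pics/t17.png",cv2.resize(i[140:250,255:415],None,fx=5,fy=5))
# expected outline of stacks from base pose: cover top corners projected into side/top
for n,(x,y,L,a) in dict(long=(.5672,-.1188,.13,1.6),short=(.5329,.1218,.09,-7.6)).items():
    c,q=np.cos(np.radians(a)),np.sin(np.radians(a))
    P=[[x+u*c-v*q,y+u*q+v*c,.044] for u,v in[(-L/2,-.019),(-L/2,.019),(L/2,.019),(L/2,-.019)]]
    print(n,"side",np.round((proj(s,P)-[280,150])*5).astype(int).tolist(),"top",np.round((proj(t,P)-[255,140])*5).astype(int).tolist())
o=pickle.load(open("s1.pkl","rb"))["top"]["img"].astype(int);d=np.abs(t["img"].astype(int)-o).max(2)
for n,(x,y) in dict(rusty=(425,229),brass=(420,176),hammer=(333,260),tin=(170,161)).items(): print(n,"diff px",(d[y-25:y+25,x-25:x+25]>60).sum())
E
```

```text
lcov (641, array([ 565.9, -120.5,  130.5,   39.5,    1.3]))
scov (445, array([531.9, 122.4,  91.7,  38.2,  -7.6]))
38.55 [0.5605323  0.32061789 0.13614998]
long side [[218, 439], [198, 385], [471, 346], [500, 397]] top [[602, 367], [534, 370], [519, 144], [585, 140]]
short side [[89, 145], [87, 109], [250, 104], [257, 140]] top [[159, 408], [91, 401], [111, 243], [178, 250]]
rusty diff px 0
brass diff px 0
hammer diff px 0
tin diff px 1450
```

View pics/s17.png

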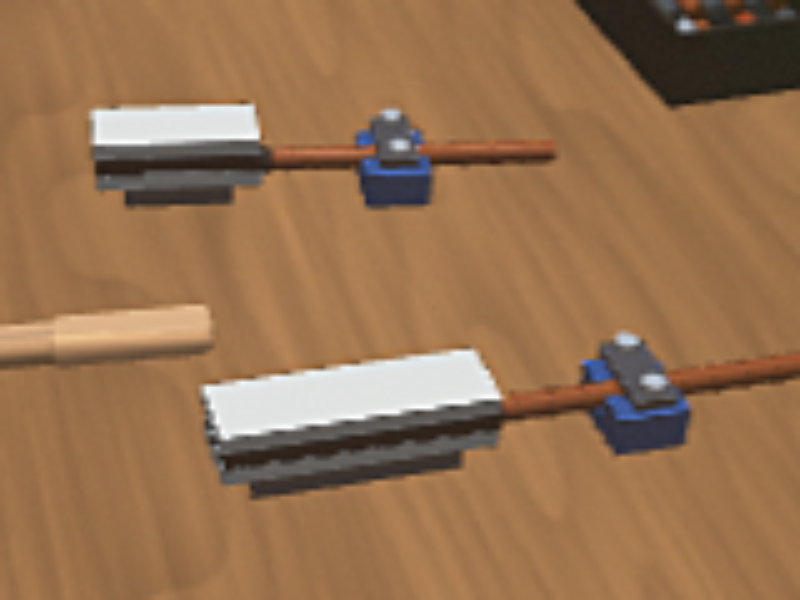

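View pics/t17.png

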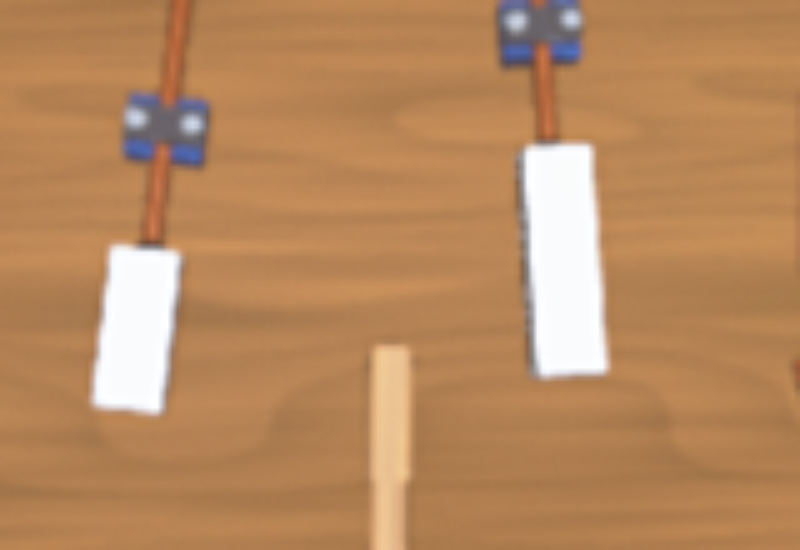

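View pics/w17.png

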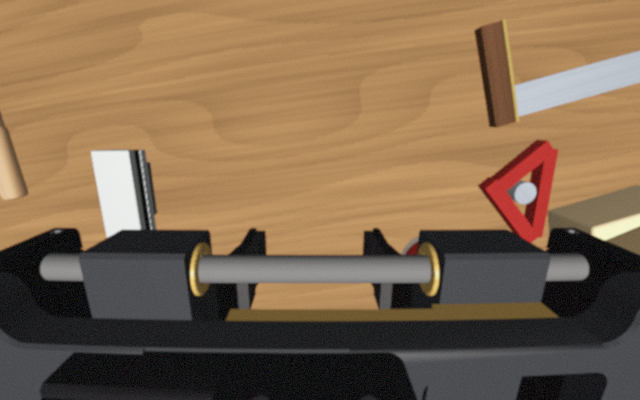

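The pictures show both three-layer stacks flat and flush. Covers are 1–2 mm from their base centres, and the side corners match the projected outline (long 198–500, short 87–260). Rusty bar, brass bar and hammer are unchanged. The tin is only hidden by the arm in the top view. I'll hand in.

```bash
python3 -c "
from cell import *
print(sign_off(), get_obs()['time_s'])"
```

```text
the job is handed in; nothing more can be done
the job is handed in; nothing more can be done
```

Both billets are laid up: each dark core is on its base with the bright cover of the same length on top, all released. I handed in at about 38.6 s; sign-off gives no verdict.

**Placement (last top-camera readings, offset from the base centre):**

| Plate | Offset | Angle difference |
|---|---|---|
| Long core | about 1.5 mm | 0.1° |
| Long cover | about 2.1 mm | 0.3° |
| Short core | about 2.7 mm | 0.1° |
| Short cover | about 1.2 mm | 0° |

I measured the cores just before covering them. The last side and top pictures show both stacks flat and flush.

**What failed or disagreed:**
- **Gripper length:** the first two grasps closed above the long core without holding it. The real fingertips sit about 30 mm behind the stated TCP. The side camera's depth pointed to this and light bench contact (up to about 14 N) confirmed it, so I corrected every later height for it.
- **Cameras:** the wrist camera reads about 3 mm more in x and y than the top camera. I allowed for that when placing.
- **Flux tin:** in the last check the arm hid it from the top camera, so I couldn't compare its position there; the arm was never commanded near it. The rusty bar, brass bar and hammer showed no change in the areas I compared.

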